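# Clear the test jig into the kit tray in order

## Robot

A 7-joint arm with a two-finger parallel gripper is mounted at the origin on the work surface. World frame = base frame: x ahead of the robot, y to its left, z up, the work surface at z = 0. Lengths are in m, angles in rad, forces in N, time in s.
With the tool pointing down it reaches from about 0.425 to 0.925 m from the base axis. Payload 6.8 kg.
Tool frame: the origin (TCP) lies midway between the tips of the shut fingers; the grasp point (between the pads) lies 19 mm behind it; z points along the fingers, y is the direction in which the jaws open and shut (so a half turn about z gives the same grasp; the last joint's range is limited). The gripper opens to 85 mm and grips with 20 to 120 N. Pads are 22 mm wide; open, the fingers measure 114 mm over their backs; the gripper's body (76 mm by 85 mm) begins 54 mm behind the grasp point. The pads swing forward as they close: fully open they stand 13 mm farther back than shut.
Start: joints at [1.084, 0.477, 0.022, 1.555, -0.011, 1.109, -0.083], TCP at [0.25, -0.627, 0.231] pointing down, gripper open.
Joint ranges: [-2.96, 2.96], [-0.34, 2.1], [-1.41, 1.46], [0.24, 2.44], [-1.37, 4.51], [0.17, 1.92], [-2.96, 2.96]. Speed limits (rad/s): [2.39, 2.39, 3.14, 3.14, 3.14, 3.14, 3.14].

## Interface

Orientations are given as a 3x3 rotation matrix whose columns are the frame's x, y, z axes.
In Python, from station import * gives the robot as it stands.
- The arm moves only by the shell command python3 -m crank 'ROWS' [FORCE]. ROWS is JSON, a list of rows, each an object with "angular": the turn, a rotation vector about the tool's x, y, z in units of 30 degrees (1.0 is 30 degrees), a list of three; "dp": the shift along the tool's x, y, z in units of 0.3 m (1.0 is 0.3 m), a list of three; "jaw": the opening, from 0 (shut) to 1 (fully open). In form: [{"angular": [wx, wy, wz], "dp": [tx, ty, tz], "jaw": jaw}, ...]. A call has 1 to 10 rows; each row is the pose to reach, as a shift and turn from the pose commanded when the call began, along the tool's axes at that moment; what a row does not reach only later rows make up. A row lasts 1/12 s, in which the tool goes at most 41.7 mm and 7.16 degrees, less where a joint would pass 70% of its speed; a pose out of reach is approached as far as the arm can. A call with a number of a shift or a turn outside -1 to 1 is refused whole. A call with a gripper value outside its range is refused whole. The fingers move at their own pace and stop on an object; FORCE is the grip in N (left out, the last holds). Time passes only in rows, so rows that repeat a pose let the fingers close. It gives the time, the measured TCP pose, the force and the opening at its end, in the units of the state.
- read_state(): the state, without advancing time (a new reading comes with each control period).
- capture(name): name is "scene" or "top" or "wrist"; returns a dict with "img" (420x560x3 uint8, red, green, blue), "fx", "fy", "cx", "cy" (pixels), "distortion" ([k1, k2, p1, p2, k3] as OpenCV has them; the pictures are not rectified), "origin" and "orientation" of the camera in the world. Camera axes: x right, y down, z forward; pixel columns grow to the right and rows downward; lengths in m; the calibration is good to about 2 mm. A picture is of the moment at which its call begins. There is no depth.
- close_job(): hands the job in, once; it reports no verdict.
The state is a dict: "t": time; "joint_pos": joint angles; "qvel": joint speeds; "effort": joint torques, N m; "tcp_pos": TCP position; "tool_rot": TCP orientation; "wrist_force": force on the tool from outside, world axes, zero at the start; "moment": the same for the moment, N m; "width": opening from 0.0 (shut) to 1.0 (fully open).
Only numpy, scipy, OpenCV 4.12 (cv2) and the standard library are available. Lean on these libraries where they do the work, as an engineer would, in place of code of your own. Each camera call takes 0.05 s, during which the arm holds its last target.

## Task

The four parts on the test jig have been measured and the readings are noted by position, so move them into the kit tray in the same order from left to right as they stand on the jig, one to a compartment. Keep each part upright and set it down on the compartment floor without dropping it; leave them all standing free in the tray.

Things in the scene. Friction and masses are not known exactly. Their poses are not given: they have to be found in the camera images.
- capacitor_center (a point): large electrolytic capacitor: upright round can 35 mm in diameter, 50 mm tall, black sleeve, bare aluminium top. Loose, 35 to 280 g, flat underside. Point: its centre, half-way up; z up, x and y within 0.1 rad of the jig's at the start, when it stands on a nest floor 22 mm above the table.
- transformer_center (a point): small mains transformer, 40 mm tall: white foot 36 (x) by 42 (y) by 6 mm, laminated grey steel core 18 (x) by 42 (y), tan winding 34 (x) by 26 (y) from 11 to 33 mm up; grip the winding across x (34 mm). Loose, 35 to 280 g, flat underside. Point: its centre, half-way up; z up, x and y within 0.1 rad of the jig's at the start, when it stands on a nest floor 22 mm above the table.
- relay_center (a point): power relay: upright box 30 (x) by 36 (y) by 44 mm tall, clear cover over a copper coil, black base; grip across x (30 mm). Loose, 35 to 280 g, flat underside. Point: its centre, half-way up; z up, x and y within 0.1 rad of the jig's at the start, when it stands on a nest floor 22 mm above the table.
- heatsink_center (a point): finned aluminium heat sink with a black transistor in its channel: upright block 25 (x) by 42 (y) by 50 mm tall; grip across x (25 mm). Loose, 35 to 280 g, flat underside. Point: its centre, half-way up; z up, x and y within 0.1 rad of the jig's at the start, when it stands on a nest floor 22 mm above the table.
- jig: fixed aluminium test jig, 270 mm along y, with four identical black nests in a row, middles at x = 0, y = +96, +32, -32, -96 mm (left to right for the robot). A rail 34 mm high runs along its far edge at x = 68 to 88 mm. Origin: middle of the plate (124 by 270 mm), on the table; x points away from the robot, y to its left (turned up to 0.2 rad), z up.
- tray: fixed black kit tray 124 (x) by 262 (y) mm, empty; four compartments 116 (x) by 60 (y) mm inside, middles at x = 0, y = +96, +32, -32, -96 mm (left to right for the robot); floor 4 mm and walls 12 mm above the table. Origin: its middle, on the table; x points away from the robot, y to its left (turned up to 0.2 rad), z up. Left or right of the jig.
- nest_capacitor: the jig's black nest in which the capacitor starts; it stays on the jig and so marks the capacitor's place in the row. Block 100 (x) by 60 (y) by 12 mm, guides 4 mm high along its two y sides, open front and back. Origin: middle of its underside, 10 mm above the table; axes as the jig's.
- nest_transformer: the jig's black nest in which the transformer starts; it stays on the jig and so marks the transformer's place in the row. Block 100 (x) by 60 (y) by 12 mm, guides 4 mm high along its two y sides, open front and back. Origin: middle of its underside, 10 mm above the table; axes as the jig's.
- nest_relay: the jig's black nest in which the relay starts; it stays on the jig and so marks the relay's place in the row. Block 100 (x) by 60 (y) by 12 mm, guides 4 mm high along its two y sides, open front and back. Origin: middle of its underside, 10 mm above the table; axes as the jig's.
- nest_heatsink: the jig's black nest in which the heatsink starts; it stays on the jig and so marks the heatsink's place in the row. Block 100 (x) by 60 (y) by 12 mm, guides 4 mm high along its two y sides, open front and back. Origin: middle of its underside, 10 mm above the table; axes as the jig's.

How it is judged:
By the outcome, as a careful person would: the job done as asked, in the order asked, and still so for the second after the job is handed in, with the robot touching nothing.
It also fails if it takes over 104 s, if anything falls off the work surface, if the arm or the gripper's body presses on something with over 40 N, if the wrist force passes 120 N, or if a joint passes its speed limit or range.

## Working session

There is one attempt and no reset: what is moved stays moved. The work goes in short steps, Python scripts to look and compute and a shell command to move; the robot and the scene stay as the last step left them, time stands still between calls to the robot, and variables do not carry over. Pictures are saved under pics/ and viewed, and the job is handed in when it is done.

```bash
ls; mkdir -p pics; python3 - <<'E'
from station import *
import cv2
print(read_state())
for n in ["scene","top","wrist"]:
    c=capture(n); cv2.imwrite(f"pics/{n}0.png",c["img"][:,:,::-1])
    print(n,{k:v for k,v in c.items() if k!="img"})
E
```

```text
pics
{'t': 0.0, 'joint_pos': array([ 1.08387308,  0.47778703,  0.02233196,  1.55646467, -0.01150074,
        1.10927882, -0.08309109]), 'qvel': array([-0.00194661,  0.00071205, -0.0017836 ,  0.00014987, -0.00047335,
        0.00098995, -0.00068912]), 'effort': array([-7.90274044e-04, -5.96464348e+01,  1.60737164e+00, -2.81205654e+01,
        1.23586552e-02,  9.30147566e-03, -6.49811852e-06]), 'tcp_pos': array([ 0.24940504, -0.6265959 ,  0.23032874]), 'tool_rot': array([[ 9.29086757e-01,  3.69861023e-01, -7.88425664e-04],
       [ 3.69861840e-01, -9.29085338e-01,  1.62906135e-03],
       [-1.29988429e-04, -1.80514789e-03, -9.99998362e-01]]), 'wrist_force': array([ 0.73949458, -0.74766321,  0.50854845]), 'moment': array([ 0.01697697, -0.04311772,  0.01518667]), 'width': 0.9968945927633179}
scene {'fx': 503.47882012937964, 'fy': 503.47882012937964, 'cx': 288.27159302136886, 'cy': 207.9966779644956, 'distortion': array([-0.09849409,  0.        ,  0.        ,  0.        ,  0.        ]), 'origin': array([0.90219407, 0.55320513, 0.87657546]), 'orientation': array([[-0.81195633,  0.45727374,
[... 275 characters left out ...]
 ,  0.        ,  0.        ]), 'origin': array([ 0.41604629, -0.01658375,  0.9439295 ]), 'orientation': array([[ 3.49960337e-03, -9.90767110e-01,  1.35529650e-01],
       [-9.99993870e-01, -3.48317982e-03,  3.58312103e-04],
       [ 1.17070296e-04, -1.35530074e-01, -9.90773226e-01]])}
wrist {'fx': 327.2452072438117, 'fy': 327.2452072438117, 'cx': 277.3424260041056, 'cy': 217.22836107328925, 'distortion': array([-0.07914465,  0.        ,  0.        ,  0.        ,  0.        ]), 'origin': array([ 0.3219926 , -0.59701728,  0.37403954]), 'orientation': array([[ 0.37038721, -0.88533697, -0.28105472],
       [-0.92887641, -0.35347822, -0.11064254],
       [-0.00139078,  0.30204568, -0.95329244]])}
```

View pics/scene0.png

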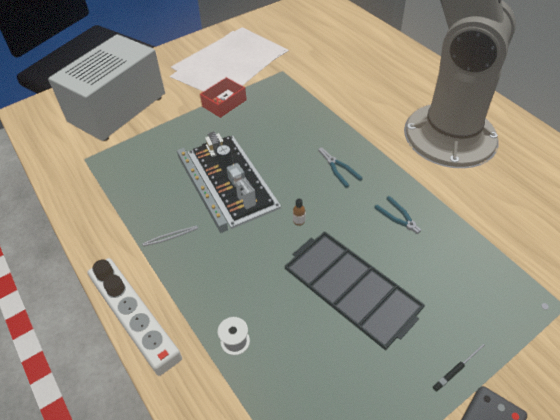

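View pics/top0.png

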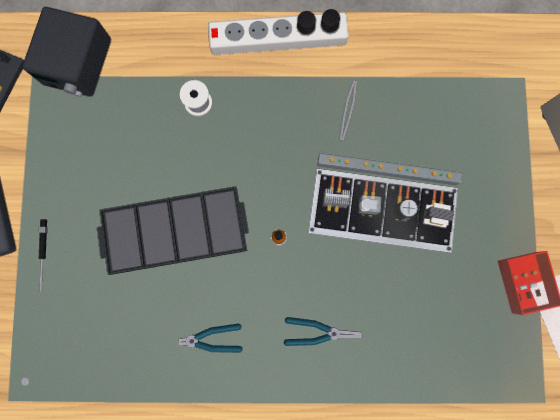

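View pics/wrist0.png

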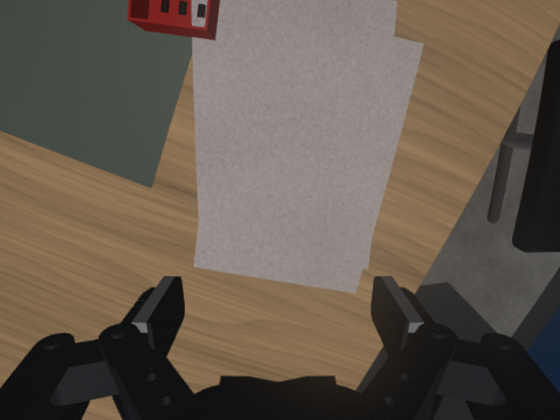

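The top view shows the jig right of centre (about 310–462, 155–250) and the tray left of it (100–245, 188–272). Left to right on the jig the parts look like heat sink (337,198), relay (371,203), capacitor (409,208), transformer (438,214). I'll measure these roughly, then move the wrist camera over them.

```bash
cat > h.py <<'E'
from station import *
import numpy as np, cv2
def K(c): return np.array([[c["fx"],0,c["cx"]],[0,c["fy"],c["cy"]],[0,0,1.]])
def ray(c,uv):
    p=cv2.undistortPoints(np.array(uv,float).reshape(-1,1,2),K(c),c["distortion"])[:,0]
    d=np.c_[p,np.ones(len(p))]@np.array(c["orientation"]).T
    return d/np.linalg.norm(d,axis=1)[:,None]
def onplane(c,uv,z):
    d=ray(c,uv); o=np.array(c["origin"]); return o+d*((z-o[2])/d[:,2])[:,None]
def tri(cs,uvs):
    A=np.zeros((3,3));b=np.zeros(3)
    for c,uv in zip(cs,uvs):
        d=ray(c,[uv])[0];P=np.eye(3)-np.outer(d,d);A+=P;b+=P@np.array(c["origin"])
    x=np.linalg.solve(A,b)
    res=[np.linalg.norm((np.eye(3)-np.outer(d,d))@(x-c["origin"])) for c,uv in zip(cs,uvs) for d in [ray(c,[uv])[0]]]
    return x,np.array(res)
def proj(c,P):
    R=np.array(c["orientation"]).T;t=-R@np.array(c["origin"])
    return cv2.projectPoints(np.array(P,float).reshape(-1,3),cv2.Rodrigues(R)[0],t,K(c),c["distortion"])[0][:,0]
E
python3 - <<'E'
from h import *
s=capture("scene");t=capture("top")
cv2.imwrite("pics/ts.png",np.vstack([cv2.resize(t["img"][140:265,300:470],None,fx=4,fy=4,interpolation=cv2.INTER_CUBIC)[:,:,::-1]])) 
cv2.imwrite("pics/ss.png",cv2.resize(s["img"][120:235,170:290],None,fx=5,fy=5,interpolation=cv2.INTER_CUBIC)[:,:,::-1])
print(onplane(t,[(318,171),(455,183),(452,250),(311,234)],.01).round(3))
print(onplane(t,[(101,210),(237,188),(246,250),(108,272)],.012).round(3))
print(onplane(t,[(337,198),(371,203),(409,208),(438,214)],.06).round(3))
E
```

```text
[[ 0.616 -0.078  0.01 ]
 [ 0.594 -0.339  0.01 ]
 [ 0.467 -0.328  0.01 ]
 [ 0.496 -0.065  0.01 ]]
[[0.54  0.331 0.012]
 [0.583 0.075 0.012]
 [0.466 0.056 0.012]
 [0.424 0.312 0.012]]
[[ 0.557 -0.109  0.06 ]
 [ 0.548 -0.169  0.06 ]
 [ 0.539 -0.237  0.06 ]
 [ 0.528 -0.289  0.06 ]]
```

View pics/ts.png

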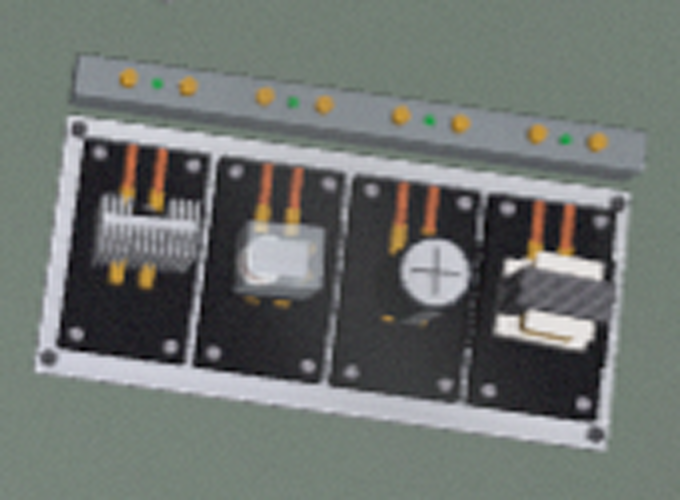

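View pics/ss.png

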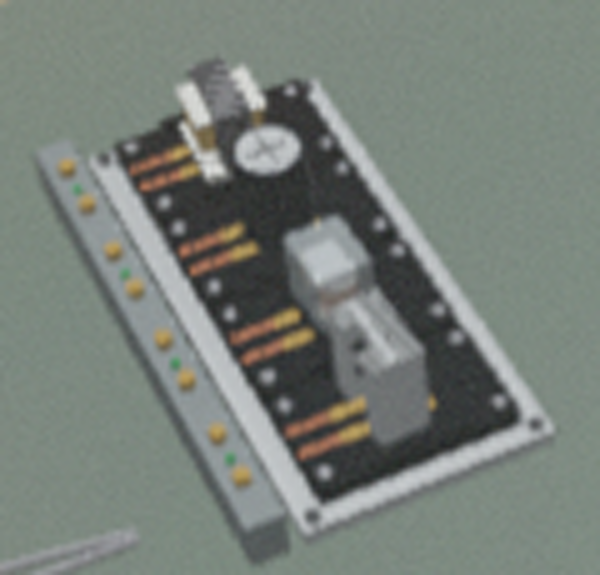

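```bash
cat >> h.py <<'E'
from scipy.spatial.transform import Rotation as Ro
def yawR(psi):  # tool x at yaw psi, z down
    x=np.array([np.cos(psi),np.sin(psi),0]);z=np.array([0,0,-1.]);return np.c_[x,np.cross(z,x),z]
def plan(p,psi,s=None):
    s=s or read_state();R=s["tool_rot"]
    dp=R.T@(np.array(p)-s["tcp_pos"])/.3
    w=Ro.from_matrix(R.T@yawR(psi)).as_rotvec()/np.radians(30)
    print("dp",dp.round(4),"ang",w.round(4),"dist",np.linalg.norm(dp)*.3)
E
python3 -c "
from h import *
plan((.535,-.12,.25),1.47)"
```

```text
dp [ 1.509  -1.218  -0.0629] ang [-1.600e-03 -8.000e-04 -2.084e+00] dist 0.5820716928039041
```

```bash
python3 -m crank '[{"angular":[0,0,-1],"dp":[0.8,-0.64,-0.06],"jaw":1},{"angular":[0,0,-1],"dp":[0.8,-0.64,-0.06],"jaw":1},{"angular":[0,0,-1],"dp":[0.8,-0.64,-0.06],"jaw":1},{"angular":[0,0,-1],"dp":[0.8,-0.64,-0.06],"jaw":1},{"angular":[0,0,-1],"dp":[0.8,-0.64,-0.06],"jaw":1},{"angular":[0,0,-1],"dp":[0.8,-0.64,-0.06],"jaw":1},{"angular":[0,0,-1],"dp":[0.8,-0.64,-0.06],"jaw":1},{"angular":[0,0,-1],"dp":[0.8,-0.64,-0.06],"jaw":1}]'; python3 -c "
from h import *
print(read_state())
plan((.535,-.12,.25),1.47)"
```

```text
t: 0.92
tcp_pos: [0.4051, -0.3541, 0.2499]
tool_rot: [[0.614, 0.789, 0.002], [0.789, -0.614, 0.002], [0.003, 0.001, -1.0]]
wrist_force: [0.3, -0.6, -0.6]
width: 1.001
{'t': 0.9167, 'joint_pos': array([ 0.78774639,  0.24503626, -0.21753359,  1.8504154 ,  0.05747081,
        1.05163083, -0.11325212]), 'qvel': array([-0.22082173, -0.056876  , -0.05765831,  0.05603366,  0.03607347,
        0.00090538, -0.30898727]), 'effort': array([  3.09398666, -43.65568042,   0.99205233, -26.89928412,
         0.29175228,   0.0786074 ,  -0.11318121]), 'tcp_pos': array([ 0.4051383 , -0.35406928,  0.24993307]), 'tool_rot': array([[ 6.14117184e-01,  7.89212301e-01,  2.00692462e-03],
       [ 7.89210746e-01, -6.14120207e-01,  1.66419924e-03],
       [ 2.54589948e-03,  5.61873124e-04, -9.99996601e-01]]), 'wrist_force': array([ 0.31397613, -0.55134481, -0.63011249]), 'moment': array([ 0.0280756 , -0.02504752,  0.01727142]), 'width': 1.0013449929400817}
dp [ 0.8816 -0.1375  0.0019] ang [ 0.0024 -0.0044 -1.0704] dist 0.2676798338875161
```

```bash
python3 -m crank '[{"angular":[0,0,-1],"dp":[0.88,-0.14,0],"jaw":1},{"angular":[0,0,-1],"dp":[0.88,-0.14,0],"jaw":1},{"angular":[0,0,-1],"dp":[0.88,-0.14,0],"jaw":1},{"angular":[0,0,-1],"dp":[0.88,-0.14,0],"jaw":1},{"angular":[0,0,-1],"dp":[0.88,-0.14,0],"jaw":1},{"angular":[0,0,-1],"dp":[0.88,-0.14,0],"jaw":1},{"angular":[0,0,-1],"dp":[0.88,-0.14,0],"jaw":1},{"angular":[0,0,-1],"dp":[0.88,-0.14,0],"jaw":1},{"angular":[0,0,-1],"dp":[0.88,-0.14,0],"jaw":1},{"angular":[0,0,-1],"dp":[0.88,-0.14,0],"jaw":1}]'; python3 - <<'E'
from h import *
import pickle
c=capture("wrist");pickle.dump(c,open("w1.pkl","wb"));cv2.imwrite("pics/w1.png",c["img"][:,:,::-1])
print(c["origin"],c["orientation"])
plan((.535,-.23,.25),1.47)
E
```

```text
t: 1.75
tcp_pos: [0.5317, -0.1281, 0.2491]
tool_rot: [[0.146, 0.989, -0.001], [0.989, -0.146, -0.001], [-0.001, -0.001, -1.0]]
wrist_force: [0.5, -1.3, -0.3]
width: 0.998
[ 0.54384968 -0.05034845  0.39263238] [[ 9.89422799e-01 -1.37970881e-01 -4.47946496e-02]
 [-1.45057413e-01 -9.43034742e-01 -2.99405781e-01]
 [-9.33631300e-04  3.02736702e-01 -9.53073773e-01]]
dp [-0.3326  0.0611 -0.0027] ang [-0.0012  0.0018 -0.0889] dist 0.10146561340509541
```

View pics/w1.png

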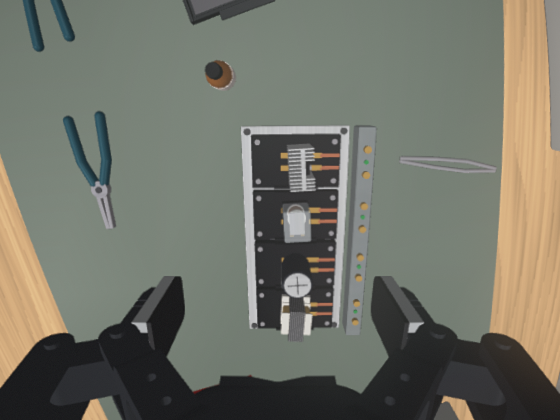

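The wrist view shows heat sink (300,168), relay (297,222), capacitor (297,285) and transformer (296,318), with jig corner screws at (247,131), (344,131), (254,325) and (337,325). Next, a second viewpoint.

```bash
python3 -m crank '[{"angular":[0,0,-0.07],"dp":[-0.38,0.06,0],"jaw":1},{"angular":[0,0,-0.07],"dp":[-0.38,0.06,0],"jaw":1},{"angular":[0,0,-0.07],"dp":[-0.38,0.06,0],"jaw":1},{"angular":[0,0,-0.07],"dp":[-0.38,0.06,0],"jaw":1},{"angular":[0,0,-0.07],"dp":[-0.38,0.06,0],"jaw":1}]'; python3 - <<'E'
from h import *
import pickle
c=capture("wrist");pickle.dump(c,open("w2.pkl","wb"));cv2.imwrite("pics/w2.png",c["img"][:,:,::-1])
a=pickle.load(open("w1.pkl","rb"))
cv2.imwrite("pics/w1z.png",cv2.resize(a["img"][115:345,235:385],None,fx=2.6,fy=2.6,interpolation=cv2.INTER_CUBIC)[:,:,::-1])
E
```

```text
t: 2.22
tcp_pos: [0.5319, -0.2466, 0.2489]
tool_rot: [[0.116, 0.993, -0.001], [0.993, -0.116, -0.001], [-0.001, -0.001, -1.0]]
wrist_force: [-0.0, 1.3, -0.4]
width: 0.994
```

View pics/w2.png

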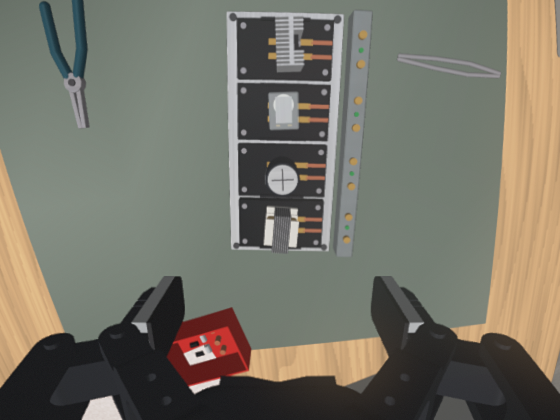

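View pics/w1z.png

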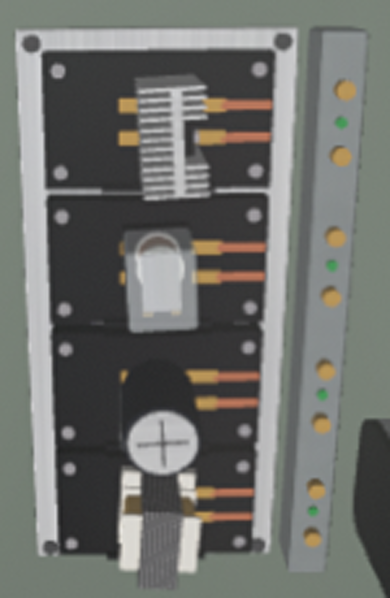

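```bash
python3 - <<'E'
from h import *
import pickle
c=pickle.load(open("w2.pkl","rb"))
cv2.imwrite("pics/w2z.png",cv2.resize(c["img"][5:260,220:375],None,fx=2.3,fy=2.3,interpolation=cv2.INTER_CUBIC)[:,:,::-1])
a=pickle.load(open("w1.pkl","rb"))
def dark(im,uv,r=5):
    u,v=uv;g=im[v-r:v+r+1,u-r:u+r+1].mean(2)
    w=np.clip(110-g,0,None);yy,xx=np.mgrid[v-r:v+r+1,u-r:u+r+1]
    return np.array([(w*xx).sum(),(w*yy).sum()])/w.sum()
P=[]
for n,x,y in [("TL",(247,131),(233,17)),("TR",(344,131),(336,18)),("BL",(254,325),(236,247)),("BR",(334,325),(325,247))]:
    p,q=dark(a["img"],x,3),dark(c["img"],y,3)
    X,r=tri([a,c],[p,q]);print(n,p.round(1),q.round(1),X.round(4),r.round(4));P.append(X)
P=np.array(P);print(P.mean(0), np.linalg.norm(P[0]-P[2]),np.linalg.norm(P[1]-P[3]),np.linalg.norm(P[0]-P[1]))
E
```

```text
TL [246.7 131.5] [232.9  16.8] [ 0.5065 -0.064   0.013 ] [0. 0.]
TR [343.4 130.5] [336.3  19. ] [ 0.6145 -0.0785  0.0133] [0.0004 0.0004]
BL [254.4 324.8] [236.5 245.2] [ 0.4722 -0.3192  0.0119] [0. 0.]
BR [332.7 324.2] [323.4 246.7] [ 0.5797 -0.3333  0.0131] [0.0008 0.0008]
[ 0.54320485 -0.19874383  0.01283856] 0.2575222392616246 0.2571738219089105 0.10894643689385772
```

View pics/w2z.png

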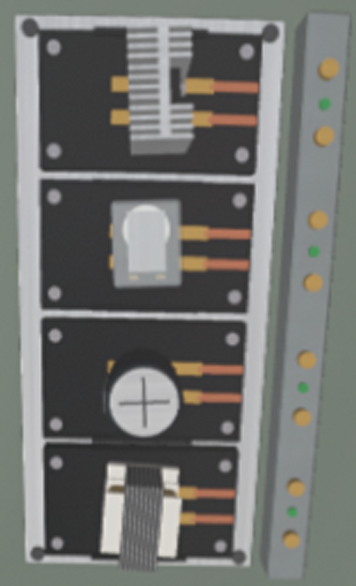

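```bash
python3 - <<'E'
from h import *
import pickle
a=pickle.load(open("w1.pkl","rb"));c=pickle.load(open("w2.pkl","rb"))
def crop(im,u,v):
    p=cv2.resize(im[v:v+50,u:u+46],None,fx=6,fy=6,interpolation=cv2.INTER_CUBIC)
    for i in range(0,46,10): cv2.putText(p,str(u+i),(i*6,8),0,.3,(255,0,0));p[:,i*6]=p[:,i*6]//2+np.array([0,90,0],np.uint8)
    for i in range(0,50,10): cv2.putText(p,str(v+i),(0,i*6+8),0,.3,(255,255,0));p[i*6]=p[i*6]//2+np.array([0,90,0],np.uint8)
    return p[:,:,::-1]
A=[crop(a["img"],278,v-25) for v in (168,220,285,318)]
B=[crop(c["img"],262,max(v-25,5)) for v in (32,108,178,230)]
cv2.imwrite("pics/z12.png",np.vstack([np.hstack([A[0],B[0]]),np.hstack([A[1],B[1]])]))
cv2.imwrite("pics/z34.png",np.vstack([np.hstack([A[2],B[2]]),np.hstack([A[3],B[3]])]))
E
```

```text
(no output)
```

View pics/z12.png

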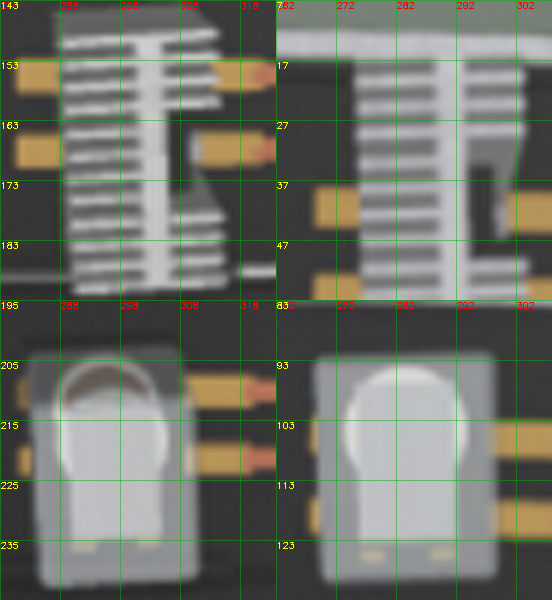

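View pics/z34.png

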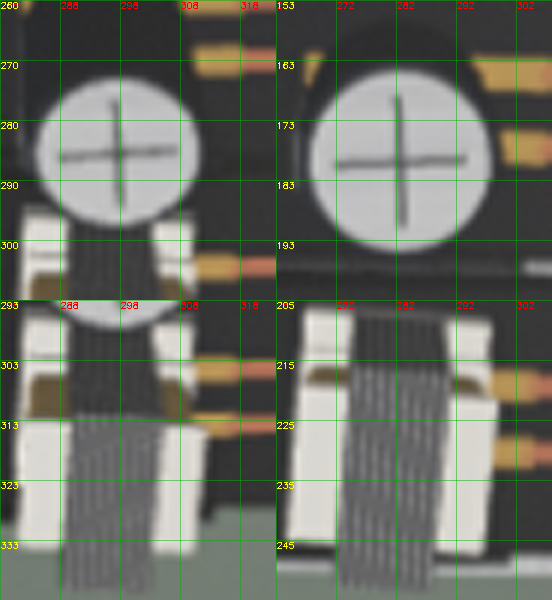

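```bash
python3 - <<'E'
from h import *
import pickle
a=pickle.load(open("w1.pkl","rb"));c=pickle.load(open("w2.pkl","rb"))
def z(ou,ov,pts): return [(ou+x/6,ov+y/6) for x,y in pts]
D={"heat":([(287.7,149.7),(314.3,147.8),(316,190.2),(289.7,192)],[(275,16.5),(303.7,16.5),(303.7,62.5),(277,65.4)],.072),
"relay":([(283,213),(309.7,210.8),(311,241.2),(285,242.5)],[(268.8,92.5),(298.7,91.7),(299,129),(269.8,129.7)],.066),
"cap":([(297.7,285.7)],[(282.8,179.8)],.072),
"trafo":(z(278,293,[(75,114),(160,110),(150,285),(62,288)]),z(262,205,[(74,67),(171,72),(157,290),(61,285)]),.062)}
jc=np.array([.5432,-.1987]);psi=-.1345;Rj=np.array([[np.cos(psi),-np.sin(psi)],[np.sin(psi),np.cos(psi)]])
for n,(p,q,h) in D.items():
    X=np.array([tri([a,c],[i,j])[0] for i,j in zip(p,q)]);m=X.mean(0)
    print(n,X.round(4).tolist(),"\n  mean",m.round(4),"jig",((m[:2]-jc)@Rj).round(4))
    for cc,k in ((a,p),(c,q)):
        Y=onplane(cc,k,h);print("   plane",Y.mean(0).round(4),"jig",((Y.mean(0)[:2]-jc)@Rj).round(4),end=" ")
        if len(k)==4:
            print("size x",np.linalg.norm(Y[1]-Y[0]).round(4),np.linalg.norm(Y[2]-Y[3]).round(4),"y",np.linalg.norm(Y[3]-Y[0]).round(4),np.linalg.norm(Y[2]-Y[1]).round(4),"yaw",[round(float(-np.arctan2(*(Y[i]-Y[j])[:2])),3) for i,j in((0,3),(1,2))])
        else: print()
E
```

```text
heat [[0.5488, -0.0846, 0.0724], [0.5745, -0.0868, 0.0697], [0.5702, -0.1268, 0.079], [0.5455, -0.126, 0.0746]] 
  mean [ 0.5598 -0.1061  0.0739] jig [0.004 0.094]
   plane [ 0.5598 -0.1066  0.072 ] jig [0.0041 0.0935] size x 0.0258 0.0264 y 0.0421 0.0421 yaw [-0.089, -0.073]
   plane [ 0.5599 -0.1059  0.072 ] jig [0.0041 0.0942] size x 0.0254 0.0244 y 0.0412 0.0387 yaw [-0.073, -0.099]
relay [[0.5354, -0.1481, 0.0697], [0.5632, -0.1505, 0.0675], [0.5605, -0.1847, 0.0665], [0.5325, -0.1821, 0.0665]] 
  mean [ 0.5479 -0.1664  0.0675] jig [0.0003 0.0327]
   plane [ 0.5477 -0.1668  0.066 ] jig [0.0002 0.0322] size x 0.0279 0.0279 y 0.0332 0.0341 yaw [-0.075, -0.074]
   plane [ 0.5481 -0.1663  0.066 ] jig [0.0005 0.0328] size x 0.0282 0.0283 y 0.0344 0.0345 yaw [-0.094, -0.091]
cap [[0.5396, -0.2307, 0.0758]] 
  mean [ 0.5396 -0.2307  0.0758] jig [ 0.0007 -0.0322]
   plane [ 0.5395 -0.2329  0.072 ] jig [ 0.001  -0.0344] 
   plane [ 0.5396 -0.2315  0.072 ] jig [ 0.0008 -0.033 ] 
trafo [[0.5266, -0.2704, 0.0647], [0.5432, -0.2744, 0.061], [0.5363, -0.3161, 0.0606], [0.5189, -0.3118, 0.0636]] 
  mean [ 0.5313 -0.2932  0.0625] jig [ 0.0008 -0.0952]
   plane [ 0.5312 -0.2935  0.062 ] jig [ 0.0008 -0.0955] size x 0.0167 0.0179 y 0.0416 0.0418 yaw [-0.195, -0.165]
   plane [ 0.5312 -0.2933  0.062 ] jig [ 0.0008 -0.0954] size x 0.0171 0.0176 y 0.0419 0.0419 yaw [-0.175, -0.164]
```

```bash
python3 - <<'E'
from h import *
plan((.5598,-.1062,.115),np.pi/2-.083)
t=capture("top");s=capture("scene")
cv2.imwrite("pics/tt.png",cv2.resize(t["img"][180:280,90:255],None,fx=4,fy=4,interpolation=cv2.INTER_CUBIC)[:,:,::-1])
cv2.imwrite("pics/st.png",cv2.resize(s["img"][225:350,275:430],None,fx=4,fy=4,interpolation=cv2.INTER_CUBIC)[:,:,::-1])
E
```

```text
dp [0.4667 0.0391 0.4468] ang [-0.0013 -0.0001 -0.0558] dist 0.19417216521657932
```

View pics/tt.png

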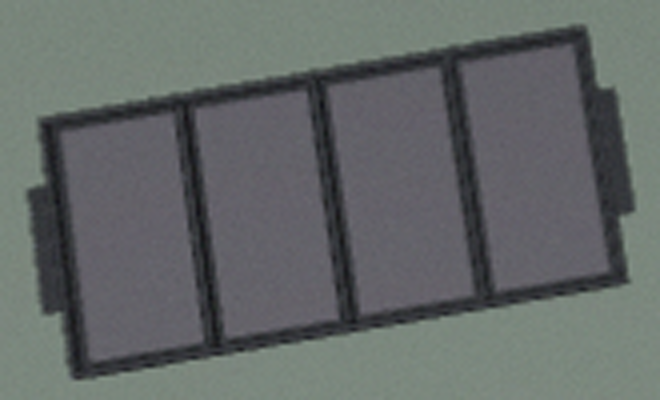

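View pics/st.png

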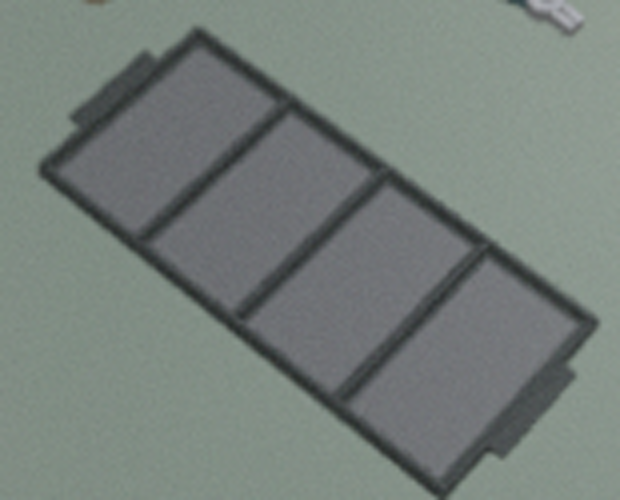

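```bash
python3 - <<'E'
from h import *
t=capture("top");s=capture("scene")
T=[(90+x/4,180+y/4) for x,y in [(42,118),(586,28),(629,280),(76,378)]]
S=[(275+x/4,225+y/4) for x,y in [(443,497),(42,168),(200,30),(597,322)]]
X=np.array([tri([t,s],[i,j])[0] for i,j in zip(T,S)]);print(X.round(4))
for c,q in((t,T),(s,S)):
    Y=onplane(c,q,.012);print(Y.round(4).tolist(),Y.mean(0).round(4),[np.linalg.norm(Y[i]-Y[(i+1)%4]).round(4) for i in range(4)],-np.arctan2(*(Y[0]-Y[1])[:2]),-np.arctan2(*(Y[3]-Y[2])[:2]))
print(X.mean(0))
E
python3 -m crank '[{"angular":[0,0,-0.06],"dp":[0.467,0.039,0.2],"jaw":0.8},{"angular":[0,0,-0.06],"dp":[0.467,0.039,0.3],"jaw":0.8},{"angular":[0,0,-0.06],"dp":[0.467,0.039,0.4],"jaw":0.8},{"angular":[0,0,-0.06],"dp":[0.467,0.039,0.44],"jaw":0.8},{"angular":[0,0,-0.06],"dp":[0.467,0.039,0.44],"jaw":0.8},{"angular":[0,0,-0.06],"dp":[0.467,0.039,0.44],"jaw":0.8},{"angular":[0,0,-0.06],"dp":[0.467,0.039,0.44],"jaw":0.8}]' 50; python3 - <<'E'
from h import *
plan((.5598,-.1062,.028),np.pi/2-.083)
c=capture("wrist");cv2.imwrite("pics/h1.png",c["img"][:,:,::-1])
E
```

```text
[[0.5423 0.3354 0.0022]
 [0.5862 0.0774 0.0012]
 [0.4657 0.0555 0.0011]
 [0.4197 0.3129 0.0018]]
[[0.5407, 0.3319, 0.012], [0.5846, 0.0761, 0.012], [0.4657, 0.0542, 0.012], [0.4193, 0.3097, 0.012]] [0.5026 0.193  0.012 ] [np.float64(0.2596), np.float64(0.1208), np.float64(0.2597), np.float64(0.1234)] 0.16971409914121746 0.17956372833790576
[[0.5466, 0.3376, 0.012], [0.5898, 0.0836, 0.012], [0.4705, 0.0623, 0.012], [0.4257, 0.3154, 0.012]] [0.5082 0.1997 0.012 ] [np.float64(0.2577), np.float64(0.1212), np.float64(0.2571), np.float64(0.1229)] 0.1685067715812268 0.17494004550718556
[0.50347911 0.19532445 0.00156282]
t: 3.05
tcp_pos: [0.5596, -0.1021, 0.1163]
tool_rot: [[0.073, 0.997, -0.003], [0.997, -0.073, 0.001], [0.001, -0.003, -1.0]]
wrist_force: [-0.1, -0.0, 1.0]
width: 0.802
dp [-0.0138  0.0025  0.2944] ang [-0.0053 -0.0013  0.0197] dist 0.08842737551218322
```

View pics/h1.png

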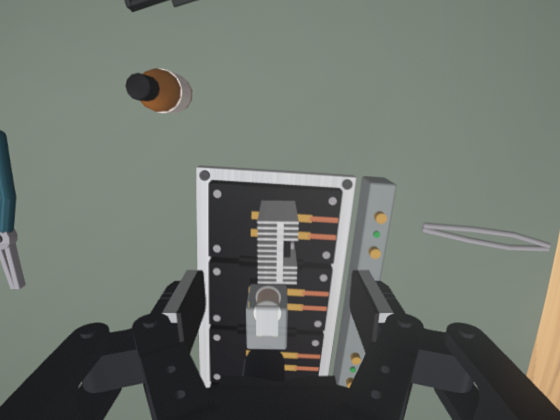

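```bash
python3 -m crank '[{"angular":[0,0,0.02],"dp":[-0.014,0.002,0.08],"jaw":0.8},{"angular":[0,0,0.02],"dp":[-0.014,0.002,0.16],"jaw":0.8},{"angular":[0,0,0.02],"dp":[-0.014,0.002,0.22],"jaw":0.8},{"angular":[0,0,0.02],"dp":[-0.014,0.002,0.26],"jaw":0.8},{"angular":[0,0,0.02],"dp":[-0.014,0.002,0.29],"jaw":0.8},{"angular":[0,0,0.02],"dp":[-0.014,0.002,0.294],"jaw":0.8},{"angular":[0,0,0.02],"dp":[-0.014,0.002,0.294],"jaw":0.8}]'; python3 - <<'E'
from h import *
print(abs(read_state()["qvel"]).max())
plan((.5598,-.1062,.028),np.pi/2-.083)
c=capture("wrist");cv2.imwrite("pics/h2.png",c["img"][:,:,::-1])
E
```

```text
t: 3.68
tcp_pos: [0.5612, -0.1089, 0.0297]
tool_rot: [[0.088, 0.996, 0.001], [0.996, -0.088, -0.0], [-0.0, 0.001, -1.0]]
wrist_force: [-0.1, -0.2, 0.5]
width: 0.802
0.014104371132961622
dp [ 0.0086 -0.0054  0.0057] ang [ 0.0017  0.0004 -0.0092] dist 0.003492153440476646
```

View pics/h2.png

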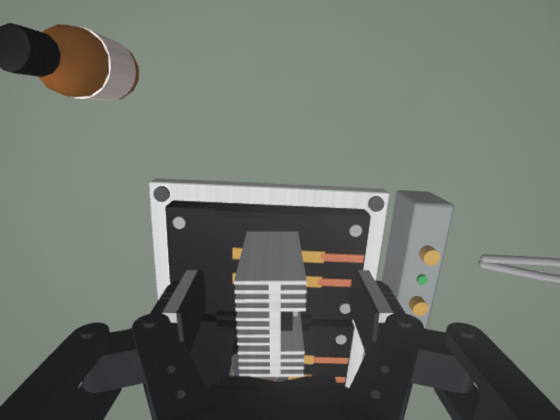

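The heat sink stands between the pads (about 237–303 across), both nearly equal distance away. Closing on it now.

```bash
python3 -m crank '[{"angular":[0,0,0],"dp":[0.007,-0.004,0.003],"jaw":0.8},{"angular":[0,0,0],"dp":[0.007,-0.004,0.003],"jaw":0},{"angular":[0,0,0],"dp":[0.007,-0.004,0.003],"jaw":0},{"angular":[0,0,0],"dp":[0.007,-0.004,0.003],"jaw":0},{"angular":[0,0,0],"dp":[0.007,-0.004,0.003],"jaw":0},{"angular":[0,0,0],"dp":[0.007,-0.004,0.003],"jaw":0},{"angular":[0,0,0],"dp":[0.007,-0.004,0.003],"jaw":0}]' 50; python3 -m crank '[{"angular":[0,0,0],"dp":[0,0,0],"jaw":0},{"angular":[0,0,0],"dp":[0,0,0],"jaw":0},{"angular":[0,0,0],"dp":[0,0,0],"jaw":0}]'
```

```text
t: 4.32
tcp_pos: [0.56, -0.1063, 0.0286]
tool_rot: [[0.087, 0.996, 0.001], [0.996, -0.087, -0.0], [-0.0, 0.001, -1.0]]
wrist_force: [-1.0, -0.7, 5.4]
width: 0.288
t: 4.57
tcp_pos: [0.5601, -0.1062, 0.0286]
tool_rot: [[0.087, 0.996, 0.001], [0.996, -0.087, -0.0], [-0.0, 0.001, -1.0]]
wrist_force: [-1.6, 0.4, 5.5]
width: 0.285
```

```bash
python3 -m crank '[{"angular":[0,0,0],"dp":[0,0,-0.05],"jaw":0},{"angular":[0,0,0],"dp":[0,0,-0.12],"jaw":0},{"angular":[0,0,0],"dp":[0,0,-0.24],"jaw":0},{"angular":[0,0,0],"dp":[0,0,-0.36],"jaw":0},{"angular":[0,0,0],"dp":[0,0,-0.48],"jaw":0},{"angular":[0,0,0],"dp":[0,0,-0.55],"jaw":0},{"angular":[0,0,0],"dp":[0,0,-0.55],"jaw":0}]'; python3 - <<'E'
from h import *
plan((.505,.14,.2),np.pi/2+.172)
c=capture("wrist");cv2.imwrite("pics/h3.png",c["img"][:,:,::-1])
E
```

```text
t: 5.15
tcp_pos: [0.5625, -0.1064, 0.1982]
tool_rot: [[0.087, 0.996, 0.008], [0.996, -0.087, -0.001], [-0.001, 0.008, -1.0]]
wrist_force: [0.6, -0.2, -0.6]
width: 0.287
dp [ 0.8014 -0.2626 -0.0086] ang [ 0.0158  0.0033 -0.4955] dist 0.2530064240732598
```

View pics/h3.png

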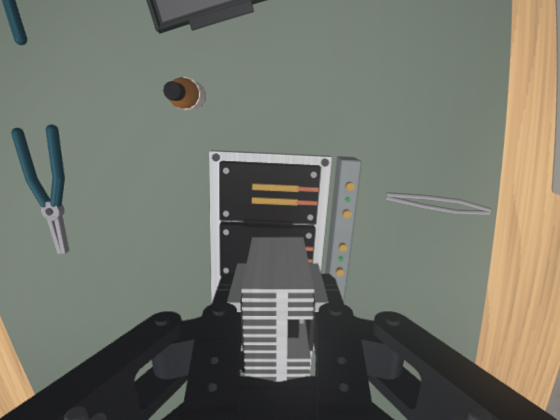

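The heat sink is lifted, held square between the pads, and its nest at (270,190) is empty. Moving to the tray.

```bash
python3 -m crank '[{"angular":[0,0,-0.1],"dp":[0.07,-0.02,0],"jaw":0},{"angular":[0,0,-0.2],"dp":[0.2,-0.07,0],"jaw":0},{"angular":[0,0,-0.3],"dp":[0.33,-0.11,0],"jaw":0},{"angular":[0,0,-0.4],"dp":[0.46,-0.15,0],"jaw":0},{"angular":[0,0,-0.5],"dp":[0.59,-0.19,0],"jaw":0},{"angular":[0,0,-0.5],"dp":[0.7,-0.23,0],"jaw":0},{"angular":[0,0,-0.5],"dp":[0.8,-0.26,0],"jaw":0},{"angular":[0,0,-0.5],"dp":[0.8,-0.26,0],"jaw":0},{"angular":[0,0,-0.5],"dp":[0.8,-0.26,0],"jaw":0}]'; python3 - <<'E'
from h import *
import pickle
c=capture("wrist");pickle.dump(c,open("t1.pkl","wb"));cv2.imwrite("pics/t1.png",c["img"][:,:,::-1])
plan((.4875,.280,.2),np.pi/2+.172)
E
```

```text
t: 5.95
tcp_pos: [0.5009, 0.1417, 0.1916]
tool_rot: [[-0.179, 0.984, -0.003], [0.984, 0.179, -0.0], [0.0, -0.003, -1.0]]
wrist_force: [0.4, -1.1, -1.5]
width: 0.285
dp [ 0.4688  0.0359 -0.0285] ang [-0.0058  0.0009  0.009 ] dist 0.1413234987000871
```

View pics/t1.png

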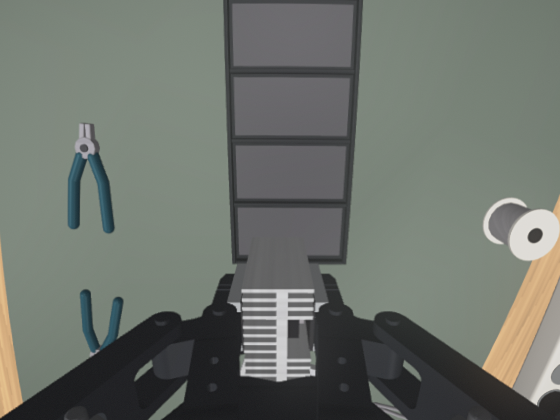

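The tray runs up the image from (235,263) and (347,263) to beyond the top edge; its dividers are at v≈70, 138 and 202. Taking the second view nearer the left compartment.

```bash
python3 -m crank '[{"angular":[0,0,0],"dp":[0.07,0,0],"jaw":0},{"angular":[0,0,0],"dp":[0.18,0.01,0],"jaw":0},{"angular":[0,0,0],"dp":[0.3,0.02,0],"jaw":0},{"angular":[0,0,0],"dp":[0.4,0.03,0],"jaw":0},{"angular":[0,0,0],"dp":[0.47,0.036,0],"jaw":0},{"angular":[0,0,0],"dp":[0.47,0.036,0],"jaw":0},{"angular":[0,0,0],"dp":[0.47,0.036,0],"jaw":0}]'; python3 - <<'E'
from h import *
import pickle
c=capture("wrist");pickle.dump(c,open("t2.pkl","wb"));cv2.imwrite("pics/t2.png",c["img"][:,:,::-1])
a=pickle.load(open("t1.pkl","rb"))
cv2.imwrite("pics/t1z.png",cv2.resize(a["img"][0:140,215:375],None,fx=4,fy=4,interpolation=cv2.INTER_CUBIC)[:,:,::-1])
cv2.imwrite("pics/t2z.png",cv2.resize(c["img"][90:240,215:375],None,fx=4,fy=4,interpolation=cv2.INTER_CUBIC)[:,:,::-1])
E
```

```text
t: 6.58
tcp_pos: [0.4888, 0.2798, 0.192]
tool_rot: [[-0.174, 0.985, -0.002], [0.985, 0.174, -0.001], [-0.001, -0.002, -1.0]]
wrist_force: [0.1, -0.7, -1.0]
width: 0.287
```

View pics/t2.png

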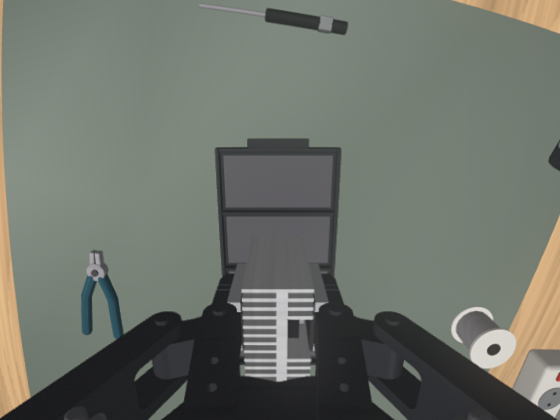

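View pics/t1z.png

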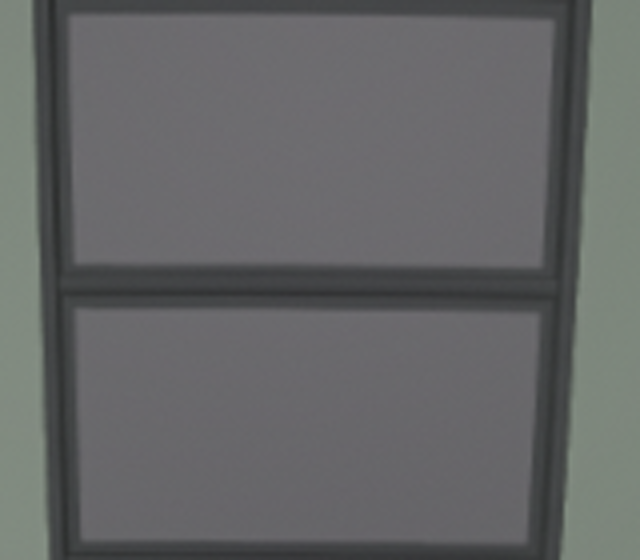

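View pics/t2z.png

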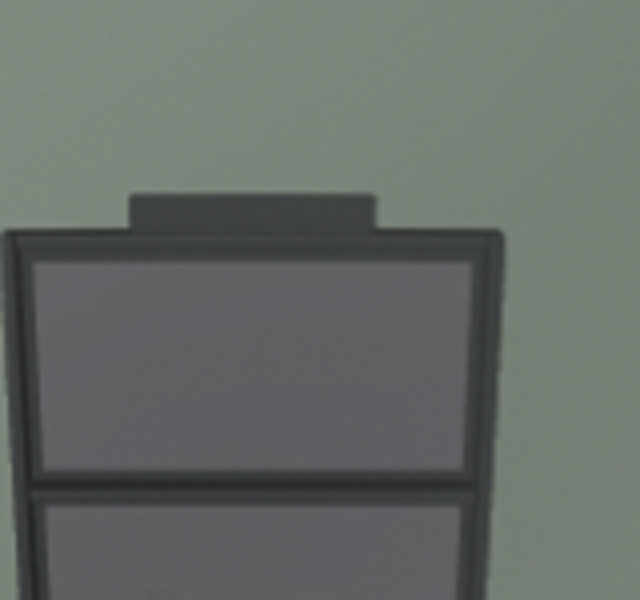

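```bash
python3 - <<'E'
from h import *
import pickle
a=pickle.load(open("t1.pkl","rb"));c=pickle.load(open("t2.pkl","rb"))
p=[(215+x/4,y/4) for x,y in [(68,14),(554,17),(545,268),(74,266),(77,310),(541,310)]]
q=[(215+x/4,90+y/4) for x,y in [(33,261),(474,261),(466,471),(42,471),(47,506),(460,506)]]
X=np.array([tri([a,c],[i,j])[0] for i,j in zip(p,q)]);print(X.round(4).tolist())
for cc,k in((a,p),(c,q)):
    Y=onplane(cc,k,.004);d=lambda i,j:np.linalg.norm(Y[i]-Y[j]).round(4)
    print(Y[:4].mean(0).round(4),d(0,1),d(3,2),d(0,3),d(1,2),d(4,5),"yaw",[np.arctan2(*(Y[j]-Y[i])[[1,0]]).round(3) for i,j in((0,1),(3,2),(4,5))],Y[4:].mean(0))
# right end outer corners + comp 3 patch in t1
k=[(235,263.5),(347,263.5)]; print(onplane(a,k,.012).round(4))
E
```

```text
[[0.4291, 0.3085, 0.0048], [0.5378, 0.328, 0.0055], [0.5478, 0.2743, 0.0063], [0.4388, 0.2547, 0.0056], [0.441, 0.2451, 0.0051], [0.5486, 0.2649, 0.007]]
[0.4883 0.2917 0.004 ] 0.1106 0.1111 0.0547 0.0547 0.1102 yaw [np.float64(0.179), np.float64(0.18), np.float64(0.183)] [0.49502135 0.25525327 0.004     ]
[0.4886 0.291  0.004 ] 0.1111 0.1119 0.055 0.055 0.1099 yaw [np.float64(0.176), np.float64(0.176), np.float64(0.176)] [0.49509471 0.25441016 0.004     ]
[[0.4698 0.058  0.012 ]
 [0.5898 0.0799 0.012 ]]
```

```bash
python3 - <<'E'
from h import *
plan((.4885,.2913,.014),np.pi/2+.178)
E
```

```text
dp [0.0439 0.0058 0.5933] ang [-0.0034  0.0032 -0.0096] dist 0.17849433960655345
```

```bash
python3 -m crank '[{"angular":[0,0,-0.01],"dp":[0.044,0.006,0.1],"jaw":0},{"angular":[0,0,-0.01],"dp":[0.044,0.006,0.22],"jaw":0},{"angular":[0,0,-0.01],"dp":[0.044,0.006,0.34],"jaw":0},{"angular":[0,0,-0.01],"dp":[0.044,0.006,0.43],"jaw":0},{"angular":[0,0,-0.01],"dp":[0.044,0.006,0.5],"jaw":0},{"angular":[0,0,-0.01],"dp":[0.044,0.006,0.55],"jaw":0},{"angular":[0,0,-0.01],"dp":[0.044,0.006,0.575],"jaw":0},{"angular":[0,0,-0.01],"dp":[0.044,0.006,0.59],"jaw":0},{"angular":[0,0,-0.01],"dp":[0.044,0.006,0.59],"jaw":0},{"angular":[0,0,-0.01],"dp":[0.044,0.006,0.59],"jaw":0}]'; python3 - <<'E'
from h import *
plan((.4885,.2913,.0106),np.pi/2+.178)
c=capture("wrist");cv2.imwrite("pics/h4.png",c["img"][:,:,::-1])
E
```

```text
t: 7.47
tcp_pos: [0.4893, 0.2933, 0.0169]
tool_rot: [[-0.178, 0.984, 0.001], [0.984, 0.178, 0.0], [-0.0, 0.001, -1.0]]
wrist_force: [1.3, -0.8, -0.3]
width: 0.285
dp [-0.006  -0.0037  0.0209] ang [0.0018 0.0001 0.0014] dist 0.006603723941481262
```

View pics/h4.png

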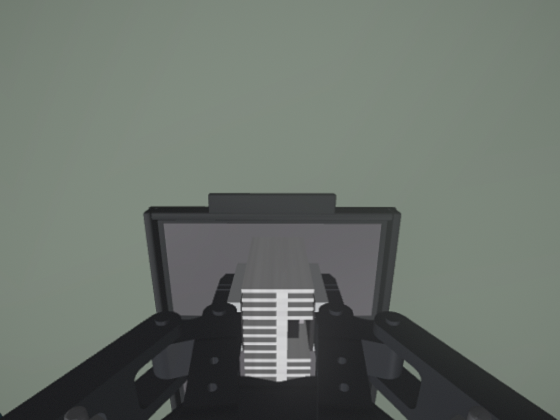

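The heat sink hangs centred over the left compartment's floor (about 160–385 across). Lowering gently, watching the force.

```bash
python3 -m crank '[{"angular":[0,0,0],"dp":[-0.005,-0.003,0.008],"jaw":0},{"angular":[0,0,0],"dp":[-0.005,-0.003,0.014],"jaw":0},{"angular":[0,0,0],"dp":[-0.005,-0.003,0.018],"jaw":0},{"angular":[0,0,0],"dp":[-0.005,-0.003,0.018],"jaw":0},{"angular":[0,0,0],"dp":[-0.005,-0.003,0.018],"jaw":0}]'; python3 -m crank '[{"angular":[0,0,0],"dp":[0,0,0.003],"jaw":0},{"angular":[0,0,0],"dp":[0,0,0.003],"jaw":0},{"angular":[0,0,0],"dp":[0,0,0.003],"jaw":0}]'
```

```text
t: 7.93
tcp_pos: [0.4879, 0.2921, 0.0109]
tool_rot: [[-0.179, 0.984, 0.0], [0.984, 0.179, 0.0], [0.0, 0.0, -1.0]]
wrist_force: [0.3, -0.7, -0.7]
width: 0.291
t: 8.18
tcp_pos: [0.4879, 0.2922, 0.0106]
tool_rot: [[-0.179, 0.984, 0.0], [0.984, 0.179, -0.0], [-0.0, 0.0, -1.0]]
wrist_force: [-2.3, -1.4, 7.7]
width: 0.289
```

Contact is confirmed: 7.7 N upward at TCP z = 10.6 mm. Releasing and lifting.

```bash
python3 -m crank '[{"angular":[0,0,0],"dp":[0,0,0],"jaw":0.4},{"angular":[0,0,0],"dp":[0,0,0],"jaw":0.7},{"angular":[0,0,0],"dp":[0,0,0],"jaw":0.7},{"angular":[0,0,0],"dp":[0,0,0],"jaw":0.7},{"angular":[0,0,0],"dp":[0,0,-0.06],"jaw":0.7},{"angular":[0,0,0],"dp":[0,0,-0.18],"jaw":0.7},{"angular":[0,0,0],"dp":[0,0,-0.3],"jaw":0.7},{"angular":[0,0,0],"dp":[0,0,-0.42],"jaw":0.7},{"angular":[0,0,0],"dp":[0,0,-0.46],"jaw":0.8},{"angular":[0,0,0],"dp":[0,0,-0.46],"jaw":0.8}]'; python3 - <<'E'
from h import *
c=capture("wrist");cv2.imwrite("pics/h5.png",c["img"][:,:,::-1])
plan((.5479,-.1664,.15),np.pi/2-.083)
E
```

```text
t: 9.02
tcp_pos: [0.4898, 0.2937, 0.1517]
tool_rot: [[-0.179, 0.984, 0.006], [0.984, 0.179, 0.004], [0.002, 0.007, -1.0]]
wrist_force: [0.7, 0.4, -0.2]
width: 0.798
dp [-1.5405 -0.0793 -0.0038] ang [ 0.0062 -0.0026  0.5013] dist 0.4627572701516499
```

View pics/h5.png

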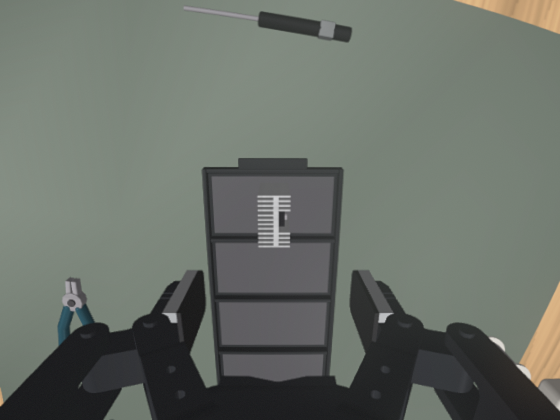

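Heat sink stands upright in the left compartment at (274,221). Going to the relay.

```bash
python3 -m crank '[{"angular":[0,0,0.1],"dp":[-0.1,0,0],"jaw":0.8},{"angular":[0,0,0.2],"dp":[-0.22,-0.01,0],"jaw":0.8},{"angular":[0,0,0.3],"dp":[-0.35,-0.02,0],"jaw":0.8},{"angular":[0,0,0.4],"dp":[-0.48,-0.03,0],"jaw":0.8},{"angular":[0,0,0.5],"dp":[-0.61,-0.04,0],"jaw":0.8},{"angular":[0,0,0.5],"dp":[-0.74,-0.05,0],"jaw":0.8},{"angular":[0,0,0.5],"dp":[-0.87,-0.06,0],"jaw":0.8},{"angular":[0,0,0.5],"dp":[-1,-0.07,0],"jaw":0.8}]'; python3 - <<'E'
from h import *
plan((.5479,-.1664,.12),np.pi/2-.083)
E
```

```text
t: 9.73
tcp_pos: [0.5194, -0.0091, 0.1461]
tool_rot: [[0.082, 0.997, -0.003], [0.997, -0.082, -0.0], [-0.001, -0.003, -1.0]]
wrist_force: [0.5, 0.3, -0.3]
width: 0.8
dp [-0.5149  0.1377  0.0867] ang [-0.0058  0.001   0.0019] dist 0.16199333268969443
```

```bash
python3 -m crank '[{"angular":[0,0,0],"dp":[-0.13,0.03,0.03],"jaw":0.8},{"angular":[0,0,0],"dp":[-0.26,0.07,0.06],"jaw":0.8},{"angular":[0,0,0],"dp":[-0.39,0.1,0.09],"jaw":0.8},{"angular":[0,0,0],"dp":[-0.48,0.13,0.09],"jaw":0.8},{"angular":[0,0,0],"dp":[-0.515,0.137,0.09],"jaw":0.8},{"angular":[0,0,0],"dp":[-0.515,0.137,0.09],"jaw":0.8},{"angular":[0,0,0],"dp":[-0.515,0.137,0.09],"jaw":0.8}]'; python3 - <<'E'
from h import *
plan((.5479,-.1664,.026),np.pi/2-.083)
E
```

```text
t: 10.32
tcp_pos: [0.5483, -0.1633, 0.1196]
tool_rot: [[0.082, 0.997, -0.002], [0.997, -0.082, 0.001], [0.001, -0.002, -1.0]]
wrist_force: [-0.8, 1.1, 0.9]
width: 0.799
dp [-1.060e-02  3.000e-04  3.119e-01] ang [-0.0043 -0.0022  0.0014] dist 0.09362315558275833
```

```bash
python3 -m crank '[{"angular":[0,0,0],"dp":[-0.009,0,0.08],"jaw":0.8},{"angular":[0,0,0],"dp":[-0.009,0,0.16],"jaw":0.8},{"angular":[0,0,0],"dp":[-0.009,0,0.22],"jaw":0.8},{"angular":[0,0,0],"dp":[-0.009,0,0.27],"jaw":0.8},{"angular":[0,0,0],"dp":[-0.009,0,0.3],"jaw":0.8},{"angular":[0,0,0],"dp":[-0.009,0,0.312],"jaw":0.8},{"angular":[0,0,0],"dp":[-0.009,0,0.312],"jaw":0.8}]'; python3 - <<'E'
from h import *
plan((.5479,-.1664,.026),np.pi/2-.083)
c=capture("wrist");cv2.imwrite("pics/r1.png",c["img"][:,:,::-1])
E
```

```text
t: 10.9
tcp_pos: [0.5486, -0.1651, 0.0268]
tool_rot: [[0.08, 0.997, -0.001], [0.997, -0.08, 0.001], [0.001, -0.001, -1.0]]
wrist_force: [0.3, -0.4, -0.1]
width: 0.795
dp [-0.0045 -0.0019  0.0026] ang [-0.0025 -0.0017  0.0062] dist 0.0016581493167214668
```

View pics/r1.png

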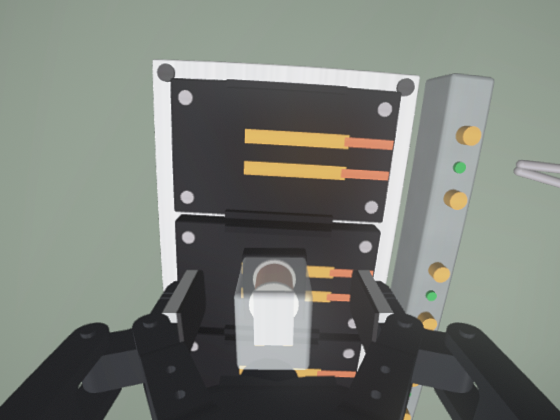

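The relay is between the pads (235–310 across, pads at about 200 and 355). Closing.

```bash
python3 -m crank '[{"angular":[0,0,0],"dp":[-0.003,-0.002,0.002],"jaw":0.5},{"angular":[0,0,0],"dp":[-0.003,-0.002,0.002],"jaw":0},{"angular":[0,0,0],"dp":[-0.003,-0.002,0.002],"jaw":0},{"angular":[0,0,0],"dp":[-0.003,-0.002,0.002],"jaw":0},{"angular":[0,0,0],"dp":[-0.003,-0.002,0.002],"jaw":0},{"angular":[0,0,0],"dp":[-0.003,-0.002,0.002],"jaw":0},{"angular":[0,0,0],"dp":[-0.003,-0.002,0.002],"jaw":0},{"angular":[0,0,0],"dp":[-0.003,-0.002,0.002],"jaw":0}]' 50; python3 -m crank '[{"angular":[0,0,0],"dp":[0,0,-0.04],"jaw":0},{"angular":[0,0,0],"dp":[0,0,-0.12],"jaw":0},{"angular":[0,0,0],"dp":[0,0,-0.24],"jaw":0},{"angular":[0,0,0],"dp":[0,0,-0.36],"jaw":0},{"angular":[0,0,0],"dp":[0,0,-0.46],"jaw":0},{"angular":[0,0,0],"dp":[0,0,-0.5],"jaw":0},{"angular":[0,0,0],"dp":[0,0,-0.5],"jaw":0}]'; python3 - <<'E'
from h import *
plan((.4998,.2283,.17),np.pi/2+.178)
c=capture("wrist");cv2.imwrite("pics/r2.png",c["img"][:,:,::-1])
E
```

```text
t: 11.62
tcp_pos: [0.5489, -0.168, 0.0275]
tool_rot: [[0.082, 0.997, 0.001], [0.997, -0.082, -0.001], [-0.0, 0.001, -1.0]]
wrist_force: [-1.4, -0.6, 6.1]
width: 0.346
t: 12.2
tcp_pos: [0.5502, -0.1681, 0.1806]
tool_rot: [[0.082, 0.997, 0.006], [0.997, -0.082, -0.002], [-0.001, 0.006, -1.0]]
wrist_force: [0.6, -0.2, 0.1]
width: 0.347
dp [ 1.3031 -0.2763  0.0319] ang [ 0.0118  0.0042 -0.4969] dist 0.39974147396516285
```

View pics/r2.png

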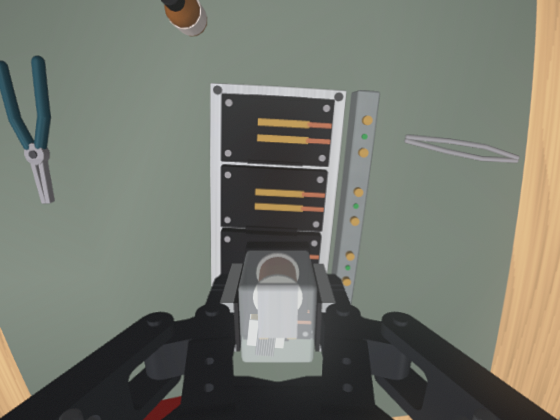

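The relay is held upright, and the two left nests are empty. Carrying it to compartment 2.

```bash
python3 -m crank '[{"angular":[0,0,-0.1],"dp":[0.07,-0.02,0],"jaw":0},{"angular":[0,0,-0.2],"dp":[0.19,-0.04,0],"jaw":0},{"angular":[0,0,-0.3],"dp":[0.32,-0.07,0],"jaw":0},{"angular":[0,0,-0.4],"dp":[0.45,-0.1,0],"jaw":0},{"angular":[0,0,-0.5],"dp":[0.58,-0.12,0],"jaw":0},{"angular":[0,0,-0.5],"dp":[0.71,-0.15,0],"jaw":0},{"angular":[0,0,-0.5],"dp":[0.84,-0.18,0],"jaw":0},{"angular":[0,0,-0.5],"dp":[0.96,-0.21,0],"jaw":0},{"angular":[0,0,-0.5],"dp":[1,-0.22,0],"jaw":0},{"angular":[0,0,-0.5],"dp":[1,-0.22,0],"jaw":0}]'; python3 - <<'E'
from h import *
plan((.4998,.2283,.15),np.pi/2+.178)
E
```

```text
t: 13.08
tcp_pos: [0.5041, 0.1417, 0.1751]
tool_rot: [[-0.188, 0.982, -0.004], [0.982, 0.188, 0.002], [0.002, -0.003, -1.0]]
wrist_force: [0.1, -0.0, -0.7]
width: 0.345
dp [0.2862 0.0402 0.0841] ang [-0.0061 -0.0043  0.0204] dist 0.09029218998254038
```

```bash
python3 -m crank '[{"angular":[0,0,0.02],"dp":[0.09,0.01,0.03],"jaw":0},{"angular":[0,0,0.02],"dp":[0.19,0.03,0.06],"jaw":0},{"angular":[0,0,0.02],"dp":[0.27,0.04,0.1],"jaw":0},{"angular":[0,0,0.02],"dp":[0.286,0.04,0.18],"jaw":0},{"angular":[0,0,0.02],"dp":[0.286,0.04,0.28],"jaw":0},{"angular":[0,0,0.02],"dp":[0.286,0.04,0.36],"jaw":0},{"angular":[0,0,0.02],"dp":[0.286,0.04,0.41],"jaw":0},{"angular":[0,0,0.02],"dp":[0.286,0.04,0.44],"jaw":0},{"angular":[0,0,0.02],"dp":[0.286,0.04,0.44],"jaw":0},{"angular":[0,0,0.02],"dp":[0.286,0.04,0.44],"jaw":0}]'; python3 - <<'E'
from h import *
plan((.4998,.2283,.0092),np.pi/2+.178)
c=capture("wrist");cv2.imwrite("pics/r3.png",c["img"][:,:,::-1])
E
```

```text
t: 13.92
tcp_pos: [0.5031, 0.2225, 0.0441]
tool_rot: [[-0.168, 0.986, -0.002], [0.986, 0.168, -0.001], [-0.0, -0.002, -1.0]]
wrist_force: [0.1, -0.2, -0.6]
width: 0.348
dp [ 0.0209 -0.0075  0.1164] ang [-0.0031  0.0009 -0.017 ] dist 0.03554482305169087
```

View pics/r3.png

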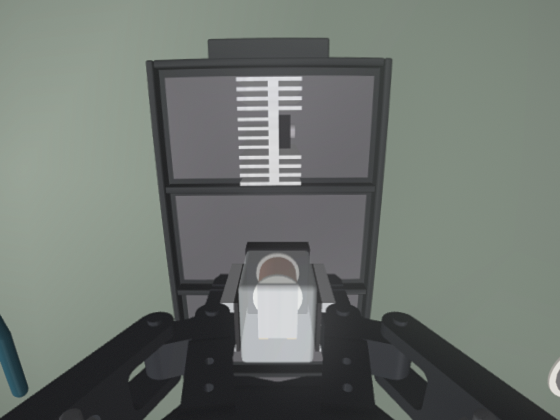

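```bash
python3 -m crank '[{"angular":[0,0,-0.017],"dp":[0.02,-0.007,0.03],"jaw":0},{"angular":[0,0,-0.017],"dp":[0.02,-0.007,0.06],"jaw":0},{"angular":[0,0,-0.017],"dp":[0.02,-0.007,0.085],"jaw":0},{"angular":[0,0,-0.017],"dp":[0.02,-0.007,0.1],"jaw":0},{"angular":[0,0,-0.017],"dp":[0.02,-0.007,0.106],"jaw":0},{"angular":[0,0,-0.017],"dp":[0.02,-0.007,0.106],"jaw":0},{"angular":[0,0,-0.017],"dp":[0.02,-0.007,0.106],"jaw":0}]';  python3 -m crank '[{"angular":[0,0,0],"dp":[0,0,0.004],"jaw":0},{"angular":[0,0,0],"dp":[0,0,0.007],"jaw":0},{"angular":[0,0,0],"dp":[0,0,0.007],"jaw":0},{"angular":[0,0,0],"dp":[0,0,0.007],"jaw":0}]'; python3 - <<'E'
from h import *
plan((.4998,.2283,.0092),np.pi/2+.178)
E
```

```text
t: 14.55
tcp_pos: [0.5005, 0.2288, 0.0129]
tool_rot: [[-0.177, 0.984, -0.0], [0.984, 0.177, -0.0], [-0.0, -0.0, -1.0]]
wrist_force: [0.3, 0.8, 0.2]
width: 0.347
t: 14.88
tcp_pos: [0.5005, 0.2287, 0.0109]
tool_rot: [[-0.177, 0.984, 0.0], [0.984, 0.177, 0.0], [-0.0, 0.0, -1.0]]
wrist_force: [0.1, -0.4, -0.7]
width: 0.346
dp [-0.0011 -0.0025  0.0056] ang [0.0002 0.     0.0003] dist 0.0018586359287829834
```

```bash
python3 -m crank '[{"angular":[0,0,0],"dp":[0,0,0.004],"jaw":0},{"angular":[0,0,0],"dp":[0,0,0.004],"jaw":0},{"angular":[0,0,0],"dp":[0,0,0.004],"jaw":0}]'; python3 -m crank '[{"angular":[0,0,0],"dp":[0,0,0.002],"jaw":0},{"angular":[0,0,0],"dp":[0,0,0.002],"jaw":0},{"angular":[0,0,0],"dp":[0,0,0.002],"jaw":0}]'
```

```text
t: 15.13
tcp_pos: [0.5004, 0.2288, 0.0096]
tool_rot: [[-0.177, 0.984, -0.0], [0.984, 0.177, 0.0], [0.0, -0.0, -1.0]]
wrist_force: [-0.0, -0.6, -0.4]
width: 0.345
t: 15.38
tcp_pos: [0.5005, 0.2288, 0.0096]
tool_rot: [[-0.177, 0.984, 0.0], [0.984, 0.177, -0.0], [-0.0, 0.0, -1.0]]
wrist_force: [-1.7, -1.8, 6.0]
width: 0.345
```

Contact at 6 N. Releasing and lifting.

```bash
python3 -m crank '[{"angular":[0,0,0],"dp":[0,0,0],"jaw":0.4},{"angular":[0,0,0],"dp":[0,0,0],"jaw":0.7},{"angular":[0,0,0],"dp":[0,0,0],"jaw":0.7},{"angular":[0,0,0],"dp":[0,0,0],"jaw":0.7},{"angular":[0,0,0],"dp":[0,0,-0.06],"jaw":0.7},{"angular":[0,0,0],"dp":[0,0,-0.18],"jaw":0.7},{"angular":[0,0,0],"dp":[0,0,-0.3],"jaw":0.7},{"angular":[0,0,0],"dp":[0,0,-0.42],"jaw":0.7},{"angular":[0,0,0],"dp":[0,0,-0.46],"jaw":0.8},{"angular":[0,0,0],"dp":[0,0,-0.46],"jaw":0.8}]'; python3 - <<'E'
from h import *
c=capture("wrist");cv2.imwrite("pics/r4.png",c["img"][:,:,::-1])
plan((.5396,-.2315,.15),np.pi/2-.134)
E
```

```text
t: 16.22
tcp_pos: [0.5025, 0.2301, 0.1506]
tool_rot: [[-0.177, 0.984, 0.006], [0.984, 0.177, 0.003], [0.001, 0.007, -1.0]]
wrist_force: [0.1, 0.1, -0.3]
width: 0.803
dp [-1.5337 -0.1463 -0.0066] ang [ 0.0062 -0.0018  0.5955] dist 0.462188073127699
```

View pics/r4.png

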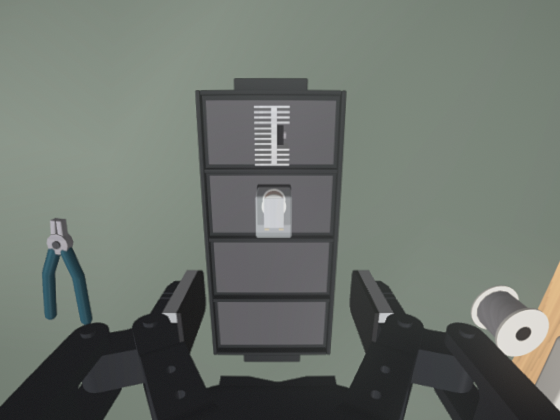

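Relay upright in compartment 2 at (273,210). Going to the capacitor.

```bash
python3 -m crank '[{"angular":[0,0,0.1],"dp":[-0.1,0,0],"jaw":0.8},{"angular":[0,0,0.2],"dp":[-0.22,-0.02,0],"jaw":0.8},{"angular":[0,0,0.3],"dp":[-0.35,-0.03,0],"jaw":0.8},{"angular":[0,0,0.4],"dp":[-0.48,-0.04,0],"jaw":0.8},{"angular":[0,0,0.5],"dp":[-0.61,-0.05,0],"jaw":0.8},{"angular":[0,0,0.59],"dp":[-0.74,-0.07,0],"jaw":0.8},{"angular":[0,0,0.59],"dp":[-0.87,-0.08,0],"jaw":0.8},{"angular":[0,0,0.59],"dp":[-1,-0.1,0],"jaw":0.8}]'; python3 - <<'E'
from h import *
plan((.5396,-.232,.12),np.pi/2-.134)
E
```

```text
t: 16.93
tcp_pos: [0.523, -0.0737, 0.1452]
tool_rot: [[0.13, 0.991, -0.003], [0.991, -0.13, 0.0], [-0.0, -0.003, -1.0]]
wrist_force: [0.4, 0.4, 0.2]
width: 0.796
dp [-0.5158  0.1239  0.0838] ang [-0.005   0.0004  0.0062] dist 0.16112138424845712
```

```bash
python3 -m crank '[{"angular":[0,0,0.006],"dp":[-0.13,0.03,0.02],"jaw":0.8},{"angular":[0,0,0.006],"dp":[-0.26,0.06,0.05],"jaw":0.8},{"angular":[0,0,0.006],"dp":[-0.39,0.09,0.08],"jaw":0.8},{"angular":[0,0,0.006],"dp":[-0.48,0.12,0.084],"jaw":0.8},{"angular":[0,0,0.006],"dp":[-0.52,0.124,0.084],"jaw":0.8},{"angular":[0,0,0.006],"dp":[-0.52,0.124,0.084],"jaw":0.8},{"angular":[0,0,0.006],"dp":[-0.52,0.124,0.084],"jaw":0.8}]'; python3 - <<'E'
from h import *
plan((.5396,-.232,.028),np.pi/2-.134)
c=capture("wrist");cv2.imwrite("pics/c1.png",c["img"][:,:,::-1])
E
```

```text
t: 17.52
tcp_pos: [0.5398, -0.2304, 0.1204]
tool_rot: [[0.134, 0.991, -0.002], [0.991, -0.134, 0.002], [0.001, -0.002, -1.0]]
wrist_force: [-0.0, 1.1, 0.3]
width: 0.797
dp [-0.0056  0.0009  0.308 ] ang [-0.0045 -0.0024 -0.0006] dist 0.09241016044855024
```

View pics/c1.png

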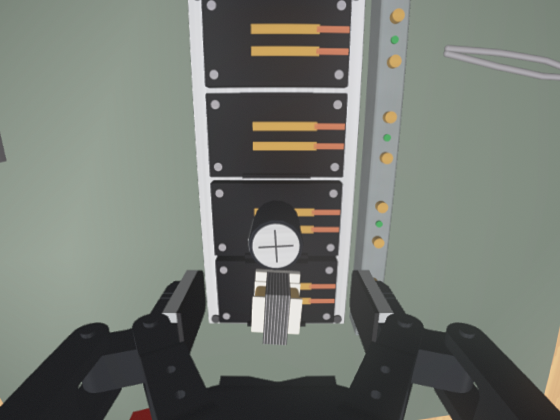

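```bash
python3 - <<'E'
from h import *
c=capture("wrist");print(onplane(c,[(276.3,245.8)],.072))
E
python3 -m crank '[{"angular":[0,0,0],"dp":[-0.005,0,0.08],"jaw":0.8},{"angular":[0,0,0],"dp":[-0.005,0,0.16],"jaw":0.8},{"angular":[0,0,0],"dp":[-0.005,0,0.22],"jaw":0.8},{"angular":[0,0,0],"dp":[-0.005,0,0.27],"jaw":0.8},{"angular":[0,0,0],"dp":[-0.005,0,0.3],"jaw":0.8},{"angular":[0,0,0],"dp":[-0.005,0,0.308],"jaw":0.8},{"angular":[0,0,0],"dp":[-0.005,0,0.308],"jaw":0.8}]'; python3 - <<'E'
from h import *
plan((.5396,-.232,.028),np.pi/2-.134)
c=capture("wrist");cv2.imwrite("pics/c2.png",c["img"][:,:,::-1])
E
```

```text
[[ 0.53995396 -0.23046429  0.072     ]]
t: 18.2
tcp_pos: [0.5405, -0.2314, 0.0292]
tool_rot: [[0.132, 0.991, -0.001], [0.991, -0.131, 0.001], [0.001, -0.001, -1.0]]
wrist_force: [1.0, -0.6, -0.2]
width: 0.8
dp [-0.0024 -0.0027  0.0041] ang [-0.0013 -0.0012  0.004 ] dist 0.0016553831536274667
```

View pics/c2.png

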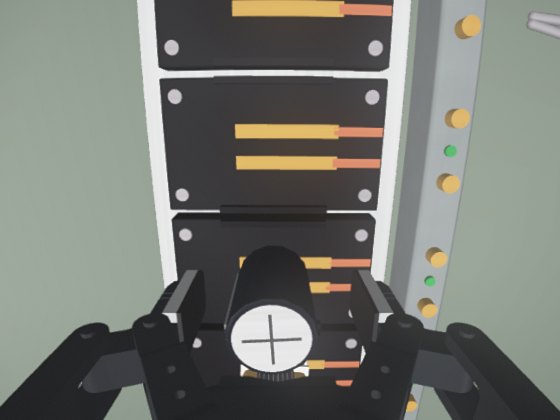

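The capacitor (top cross at 271,338) is between the pads. Closing and lifting.

```bash
python3 -m crank '[{"angular":[0,0,0],"dp":[0.001,-0.002,0.002],"jaw":0.5},{"angular":[0,0,0],"dp":[0.001,-0.002,0.002],"jaw":0},{"angular":[0,0,0],"dp":[0.001,-0.002,0.002],"jaw":0},{"angular":[0,0,0],"dp":[0.001,-0.002,0.002],"jaw":0},{"angular":[0,0,0],"dp":[0.001,-0.002,0.002],"jaw":0},{"angular":[0,0,0],"dp":[0.001,-0.002,0.002],"jaw":0},{"angular":[0,0,0],"dp":[0.001,-0.002,0.002],"jaw":0},{"angular":[0,0,0],"dp":[0.001,-0.002,0.002],"jaw":0}]' 50; python3 -m crank '[{"angular":[0,0,0],"dp":[0,0,-0.04],"jaw":0},{"angular":[0,0,0],"dp":[0,0,-0.12],"jaw":0},{"angular":[0,0,0],"dp":[0,0,-0.24],"jaw":0},{"angular":[0,0,0],"dp":[0,0,-0.36],"jaw":0},{"angular":[0,0,0],"dp":[0,0,-0.46],"jaw":0},{"angular":[0,0,0],"dp":[0,0,-0.5],"jaw":0},{"angular":[0,0,0],"dp":[0,0,-0.5],"jaw":0}]'; python3 - <<'E'
from h import *
plan((.5112,.1653,.18),np.pi/2+.178)
c=capture("wrist");cv2.imwrite("pics/c3.png",c["img"][:,:,::-1])
E
```

```text
t: 18.92
tcp_pos: [0.5405, -0.2326, 0.0298]
tool_rot: [[0.134, 0.991, 0.001], [0.991, -0.134, -0.001], [-0.0, 0.001, -1.0]]
wrist_force: [-1.0, -0.1, 5.9]
width: 0.398
t: 19.5
tcp_pos: [0.5419, -0.2331, 0.183]
tool_rot: [[0.134, 0.991, 0.006], [0.991, -0.134, -0.003], [-0.002, 0.007, -1.0]]
wrist_force: [0.5, 0.4, -1.2]
width: 0.398
dp [ 1.3023 -0.2792  0.0057] ang [ 0.0121  0.0054 -0.5961] dist 0.39956482925499803
```

View pics/c3.png

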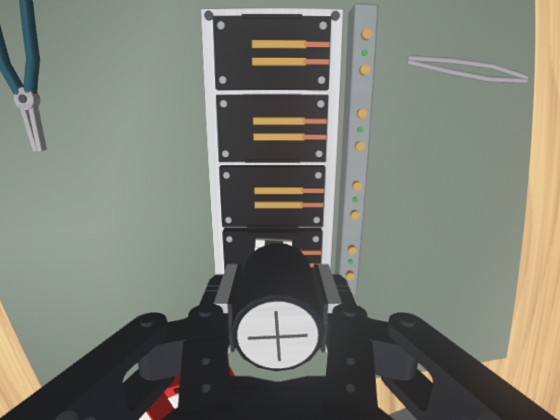

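Capacitor held upright; three nests empty. Carrying it to compartment 3.

```bash
python3 -m crank '[{"angular":[0,0,-0.1],"dp":[0.07,-0.02,0],"jaw":0},{"angular":[0,0,-0.2],"dp":[0.19,-0.04,0],"jaw":0},{"angular":[0,0,-0.3],"dp":[0.32,-0.07,0],"jaw":0},{"angular":[0,0,-0.4],"dp":[0.45,-0.1,0],"jaw":0},{"angular":[0,0,-0.5],"dp":[0.58,-0.12,0],"jaw":0},{"angular":[0,0,-0.59],"dp":[0.71,-0.15,0],"jaw":0},{"angular":[0,0,-0.59],"dp":[0.84,-0.18,0],"jaw":0},{"angular":[0,0,-0.59],"dp":[0.96,-0.21,0],"jaw":0},{"angular":[0,0,-0.59],"dp":[1,-0.22,0],"jaw":0},{"angular":[0,0,-0.59],"dp":[1,-0.22,0],"jaw":0}]'; python3 - <<'E'
from h import *
plan((.5112,.1653,.05),np.pi/2+.178)
E
```

```text
t: 20.38
tcp_pos: [0.5124, 0.0783, 0.1772]
tool_rot: [[-0.182, 0.983, -0.003], [0.983, 0.182, 0.002], [0.002, -0.003, -1.0]]
wrist_force: [-0.1, 0.1, -0.4]
width: 0.397
dp [0.2849 0.0499 0.4246] ang [-0.0053 -0.0044  0.0088] dist 0.15413778378650403
```

```bash
python3 -m crank '[{"angular":[0,0,0.01],"dp":[0.09,0.01,0.03],"jaw":0},{"angular":[0,0,0.01],"dp":[0.19,0.03,0.06],"jaw":0},{"angular":[0,0,0.01],"dp":[0.27,0.05,0.1],"jaw":0},{"angular":[0,0,0.01],"dp":[0.286,0.05,0.18],"jaw":0},{"angular":[0,0,0.01],"dp":[0.286,0.05,0.28],"jaw":0},{"angular":[0,0,0.01],"dp":[0.286,0.05,0.36],"jaw":0},{"angular":[0,0,0.01],"dp":[0.286,0.05,0.41],"jaw":0},{"angular":[0,0,0.01],"dp":[0.286,0.05,0.44],"jaw":0},{"angular":[0,0,0.01],"dp":[0.286,0.05,0.44],"jaw":0},{"angular":[0,0,0.01],"dp":[0.286,0.05,0.44],"jaw":0}]'; python3 - <<'E'
from h import *
plan((.5112,.1653,.0116),np.pi/2+.178)
c=capture("wrist");cv2.imwrite("pics/c4.png",c["img"][:,:,::-1])
E
```

```text
t: 21.22
tcp_pos: [0.514, 0.16, 0.0462]
tool_rot: [[-0.168, 0.986, -0.002], [0.986, 0.168, -0.001], [-0.0, -0.002, -1.0]]
wrist_force: [-0.2, -0.7, -0.9]
width: 0.398
dp [ 0.0192 -0.0061  0.1154] ang [-0.0032  0.0007 -0.017 ] dist 0.03513579779362002
```

View pics/c4.png

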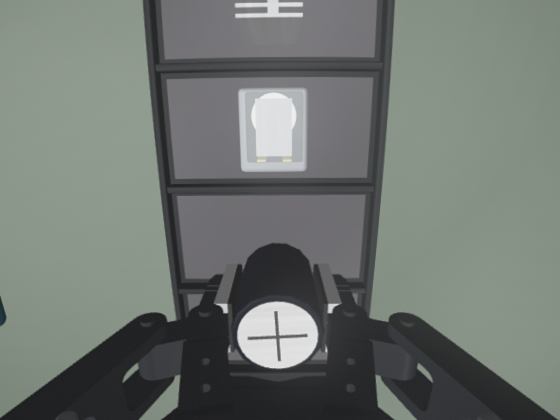

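```bash
python3 -m crank '[{"angular":[0,0,-0.017],"dp":[0.018,-0.006,0.03],"jaw":0},{"angular":[0,0,-0.017],"dp":[0.018,-0.006,0.06],"jaw":0},{"angular":[0,0,-0.017],"dp":[0.018,-0.006,0.085],"jaw":0},{"angular":[0,0,-0.017],"dp":[0.018,-0.006,0.1],"jaw":0},{"angular":[0,0,-0.017],"dp":[0.018,-0.006,0.11],"jaw":0},{"angular":[0,0,-0.017],"dp":[0.018,-0.006,0.11],"jaw":0},{"angular":[0,0,-0.017],"dp":[0.018,-0.006,0.11],"jaw":0}]';  python3 -m crank '[{"angular":[0,0,0],"dp":[0,0,0.003],"jaw":0},{"angular":[0,0,0],"dp":[0,0,0.005],"jaw":0},{"angular":[0,0,0],"dp":[0,0,0.005],"jaw":0},{"angular":[0,0,0],"dp":[0,0,0.005],"jaw":0}]'
```

```text
t: 21.85
tcp_pos: [0.5116, 0.1658, 0.0137]
tool_rot: [[-0.178, 0.984, -0.0], [0.984, 0.178, -0.0], [-0.0, -0.0, -1.0]]
wrist_force: [0.2, -0.0, -0.3]
width: 0.397
t: 22.18
tcp_pos: [0.5118, 0.1658, 0.0125]
tool_rot: [[-0.178, 0.984, 0.0], [0.984, 0.178, 0.0], [-0.0, 0.0, -1.0]]
wrist_force: [0.2, -0.0, -0.9]
width: 0.4
```

```bash
python3 -m crank '[{"angular":[0,0,0],"dp":[0,0,0.003],"jaw":0},{"angular":[0,0,0],"dp":[0,0,0.003],"jaw":0},{"angular":[0,0,0],"dp":[0,0,0.003],"jaw":0}]'; python3 -m crank '[{"angular":[0,0,0],"dp":[0,0,0.002],"jaw":0},{"angular":[0,0,0],"dp":[0,0,0.002],"jaw":0},{"angular":[0,0,0],"dp":[0,0,0.002],"jaw":0}]'
```

```text
t: 22.43
tcp_pos: [0.5119, 0.1659, 0.0118]
tool_rot: [[-0.178, 0.984, 0.001], [0.984, 0.178, -0.0], [-0.0, 0.001, -1.0]]
wrist_force: [-1.3, -0.5, 5.6]
width: 0.397
t: 22.68
tcp_pos: [0.5119, 0.1659, 0.0118]
tool_rot: [[-0.178, 0.984, 0.001], [0.984, 0.178, -0.0], [-0.001, 0.001, -1.0]]
wrist_force: [-2.2, -1.9, 12.3]
width: 0.399
```

Contact confirmed (12 N). Releasing.

```bash
python3 -m crank '[{"angular":[0,0,0],"dp":[0,0,-0.002],"jaw":0.5},{"angular":[0,0,0],"dp":[0,0,-0.002],"jaw":0.75},{"angular":[0,0,0],"dp":[0,0,-0.002],"jaw":0.75},{"angular":[0,0,0],"dp":[0,0,-0.002],"jaw":0.75},{"angular":[0,0,0],"dp":[0,0,-0.06],"jaw":0.75},{"angular":[0,0,0],"dp":[0,0,-0.18],"jaw":0.75},{"angular":[0,0,0],"dp":[0,0,-0.3],"jaw":0.75},{"angular":[0,0,0],"dp":[0,0,-0.42],"jaw":0.75},{"angular":[0,0,0],"dp":[0,0,-0.46],"jaw":0.8},{"angular":[0,0,0],"dp":[0,0,-0.46],"jaw":0.8}]'; python3 - <<'E'
from h import *
c=capture("wrist");cv2.imwrite("pics/c5.png",c["img"][:,:,::-1])
plan((.5313,-.2933,.15),np.pi/2-.175)
E
```

```text
t: 23.52
tcp_pos: [0.5139, 0.1668, 0.1523]
tool_rot: [[-0.177, 0.984, 0.006], [0.984, 0.177, 0.002], [0.001, 0.007, -1.0]]
wrist_force: [0.3, 0.5, -0.0]
width: 0.8
dp [-1.5178e+00 -2.1030e-01 -5.0000e-04] ang [ 0.0061 -0.0012  0.6747] dist 0.45969243052548814
```

View pics/c5.png

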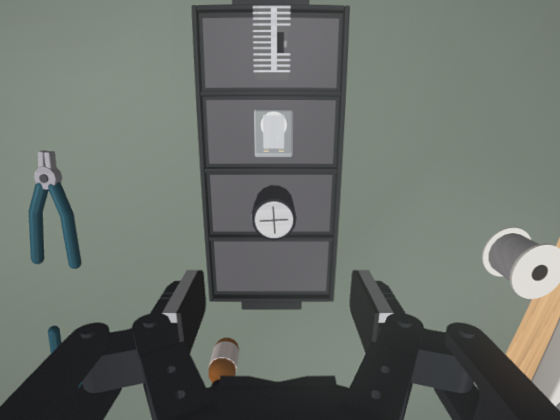

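Capacitor upright in compartment 3 at (274,218). Going to the transformer. I'll grip slightly high so the fingertips clear its foot.

```bash
python3 -m crank '[{"angular":[0,0,0.1],"dp":[-0.1,-0.01,0],"jaw":0.8},{"angular":[0,0,0.2],"dp":[-0.22,-0.03,0],"jaw":0.8},{"angular":[0,0,0.3],"dp":[-0.35,-0.05,0],"jaw":0.8},{"angular":[0,0,0.4],"dp":[-0.48,-0.06,0],"jaw":0.8},{"angular":[0,0,0.5],"dp":[-0.61,-0.08,0],"jaw":0.8},{"angular":[0,0,0.6],"dp":[-0.74,-0.1,0],"jaw":0.8},{"angular":[0,0,0.67],"dp":[-0.87,-0.12,0],"jaw":0.8},{"angular":[0,0,0.67],"dp":[-1,-0.14,0],"jaw":0.8}]'; python3 - <<'E'
from h import *
plan((.5313,-.2933,.12),np.pi/2-.175)
E
```

```text
t: 24.23
tcp_pos: [0.5221, -0.1387, 0.1468]
tool_rot: [[0.173, 0.985, -0.003], [0.985, -0.173, 0.0], [-0.0, -0.003, -1.0]]
wrist_force: [1.9, 1.1, 0.5]
width: 0.803
dp [-0.5021  0.1197  0.089 ] ang [-0.0062  0.0003  0.0021] dist 0.15713527580938208
```

```bash
python3 -m crank '[{"angular":[0,0,0],"dp":[-0.13,0.03,0.02],"jaw":0.8},{"angular":[0,0,0],"dp":[-0.26,0.06,0.05],"jaw":0.8},{"angular":[0,0,0],"dp":[-0.39,0.09,0.08],"jaw":0.8},{"angular":[0,0,0],"dp":[-0.48,0.12,0.09],"jaw":0.8},{"angular":[0,0,0],"dp":[-0.51,0.12,0.09],"jaw":0.8},{"angular":[0,0,0],"dp":[-0.51,0.12,0.09],"jaw":0.8},{"angular":[0,0,0],"dp":[-0.51,0.12,0.09],"jaw":0.8}]'; python3 - <<'E'
from h import *
plan((.5313,-.2933,.03),np.pi/2-.175)
c=capture("wrist");cv2.imwrite("pics/x1.png",c["img"][:,:,::-1])
E
```

```text
t: 24.82
tcp_pos: [0.5321, -0.2927, 0.1202]
tool_rot: [[0.171, 0.985, -0.002], [0.985, -0.171, 0.002], [0.001, -0.003, -1.0]]
wrist_force: [0.6, 0.8, -0.3]
width: 0.796
dp [-0.003  -0.0014  0.3006] ang [-0.005  -0.0028  0.0053] dist 0.09019055652924518
```

View pics/x1.png

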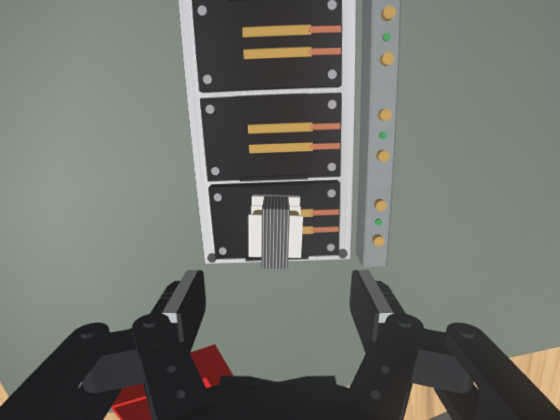

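```bash
python3 -m crank '[{"angular":[0,0,0.005],"dp":[-0.003,-0.002,0.08],"jaw":0.8},{"angular":[0,0,0.005],"dp":[-0.003,-0.002,0.16],"jaw":0.8},{"angular":[0,0,0.005],"dp":[-0.003,-0.002,0.22],"jaw":0.8},{"angular":[0,0,0.005],"dp":[-0.003,-0.002,0.27],"jaw":0.8},{"angular":[0,0,0.005],"dp":[-0.003,-0.002,0.295],"jaw":0.8},{"angular":[0,0,0.005],"dp":[-0.003,-0.002,0.301],"jaw":0.8},{"angular":[0,0,0.005],"dp":[-0.003,-0.002,0.301],"jaw":0.8}]'; python3 - <<'E'
from h import *
plan((.5313,-.2933,.03),np.pi/2-.175)
c=capture("wrist");cv2.imwrite("pics/x2.png",c["img"][:,:,::-1])
E
```

```text
t: 25.45
tcp_pos: [0.5325, -0.293, 0.0315]
tool_rot: [[0.172, 0.985, -0.0], [0.985, -0.172, 0.001], [0.001, -0.0, -1.0]]
wrist_force: [-0.1, 0.6, 0.0]
width: 0.802
dp [-0.0015 -0.0039  0.0051] ang [-0.0006 -0.0012  0.0045] dist 0.0019867618437960973
```

View pics/x2.png

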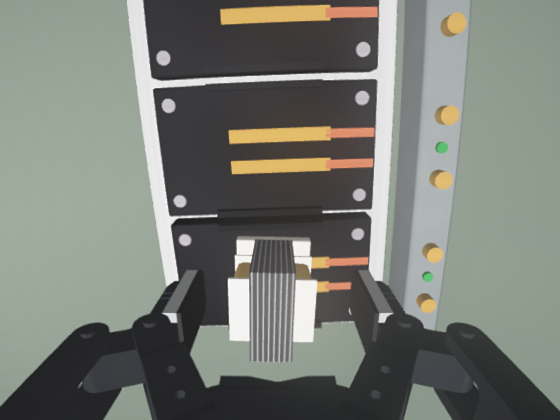

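The transformer is between the pads (228–316, slightly left of mid-gap). Lowering a little, then closing.

```bash
python3 -m crank '[{"angular":[0,0,0.004],"dp":[0,-0.004,0.01],"jaw":0.6},{"angular":[0,0,0.004],"dp":[0,-0.004,0.01],"jaw":0},{"angular":[0,0,0.004],"dp":[0,-0.004,0.01],"jaw":0},{"angular":[0,0,0.004],"dp":[0,-0.004,0.01],"jaw":0},{"angular":[0,0,0.004],"dp":[0,-0.004,0.01],"jaw":0},{"angular":[0,0,0.004],"dp":[0,-0.004,0.01],"jaw":0},{"angular":[0,0,0.004],"dp":[0,-0.004,0.01],"jaw":0},{"angular":[0,0,0.004],"dp":[0,-0.004,0.01],"jaw":0}]' 50; python3 -m crank '[{"angular":[0,0,0],"dp":[0,0,-0.02],"jaw":0},{"angular":[0,0,0],"dp":[0,0,-0.06],"jaw":0},{"angular":[0,0,0],"dp":[0,0,-0.06],"jaw":0}]'; python3 - <<'E'
from h import *
c=capture("wrist");cv2.imwrite("pics/x3.png",c["img"][:,:,::-1])
E
```

```text
t: 26.17
tcp_pos: [0.5314, -0.2946, 0.0293]
tool_rot: [[0.176, 0.984, 0.001], [0.984, -0.176, -0.001], [-0.0, 0.001, -1.0]]
wrist_force: [-1.2, -0.1, 6.0]
width: 0.389
t: 26.42
tcp_pos: [0.5322, -0.2948, 0.0486]
tool_rot: [[0.176, 0.984, 0.003], [0.984, -0.176, -0.001], [-0.001, 0.003, -1.0]]
wrist_force: [0.7, 0.6, -1.1]
width: 0.389
```

View pics/x3.png

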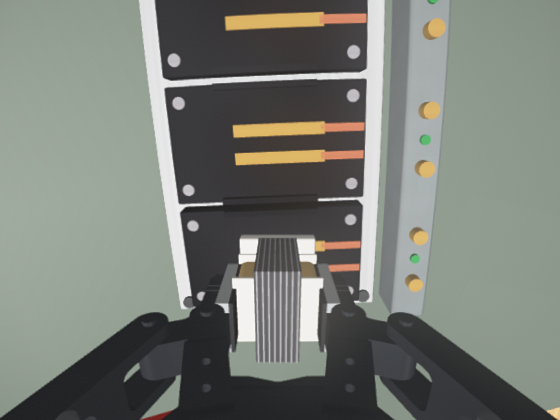

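It is gripped (33 mm) and level. Lifting and carrying it to compartment 4.

```bash
python3 -m crank '[{"angular":[0,0,0],"dp":[0,0,-0.1],"jaw":0},{"angular":[0,0,0],"dp":[0,0,-0.22],"jaw":0},{"angular":[0,0,0],"dp":[0,0,-0.34],"jaw":0},{"angular":[0,0,0],"dp":[0,0,-0.42],"jaw":0},{"angular":[0,0,0],"dp":[0,0,-0.45],"jaw":0},{"angular":[0,0,0],"dp":[0,0,-0.45],"jaw":0}]'; python3 - <<'E'
from h import *
plan((.5225,.1023,.18),np.pi/2+.178)
E
```

```text
t: 26.97
tcp_pos: [0.5323, -0.2949, 0.1838]
tool_rot: [[0.176, 0.984, 0.004], [0.984, -0.176, -0.002], [-0.002, 0.004, -1.0]]
wrist_force: [0.2, -0.4, -1.9]
width: 0.388
dp [ 1.2976 -0.2652  0.0095] ang [ 0.0076  0.0043 -0.678 ] dist 0.39733976101960033
```

```bash
python3 -m crank '[{"angular":[0,0,-0.1],"dp":[0.07,-0.02,0],"jaw":0},{"angular":[0,0,-0.2],"dp":[0.19,-0.04,0],"jaw":0},{"angular":[0,0,-0.3],"dp":[0.32,-0.07,0],"jaw":0},{"angular":[0,0,-0.4],"dp":[0.45,-0.1,0],"jaw":0},{"angular":[0,0,-0.5],"dp":[0.58,-0.12,0],"jaw":0},{"angular":[0,0,-0.6],"dp":[0.71,-0.15,0],"jaw":0},{"angular":[0,0,-0.68],"dp":[0.84,-0.18,0],"jaw":0},{"angular":[0,0,-0.68],"dp":[0.96,-0.21,0],"jaw":0},{"angular":[0,0,-0.68],"dp":[1,-0.22,0],"jaw":0},{"angular":[0,0,-0.68],"dp":[1,-0.22,0],"jaw":0}]'; python3 - <<'E'
from h import *
plan((.5225,.1023,.05),np.pi/2+.178)
E
```

```text
t: 27.8
tcp_pos: [0.5169, 0.0175, 0.1796]
tool_rot: [[-0.186, 0.983, -0.003], [0.983, 0.186, 0.002], [0.003, -0.003, -1.0]]
wrist_force: [-0.2, -0.3, -1.6]
width: 0.391
dp [0.273  0.072  0.4325] ang [-0.0051 -0.0052  0.0171] dist 0.15496195987160713
```

```bash
python3 -m crank '[{"angular":[0,0,0.01],"dp":[0.09,0.02,0.02],"jaw":0},{"angular":[0,0,0.01],"dp":[0.19,0.04,0.04],"jaw":0},{"angular":[0,0,0.01],"dp":[0.27,0.07,0.08],"jaw":0},{"angular":[0,0,0.01],"dp":[0.28,0.07,0.18],"jaw":0},{"angular":[0,0,0.01],"dp":[0.28,0.07,0.28],"jaw":0},{"angular":[0,0,0.01],"dp":[0.28,0.07,0.36],"jaw":0},{"angular":[0,0,0.01],"dp":[0.28,0.07,0.41],"jaw":0},{"angular":[0,0,0.01],"dp":[0.28,0.07,0.44],"jaw":0},{"angular":[0,0,0.01],"dp":[0.28,0.07,0.44],"jaw":0},{"angular":[0,0,0.01],"dp":[0.28,0.07,0.44],"jaw":0}]'; python3 - <<'E'
from h import *
plan((.5225,.1023,.0112),np.pi/2+.178)
c=capture("wrist");cv2.imwrite("pics/x4.png",c["img"][:,:,::-1])
E
```

```text
t: 28.63
tcp_pos: [0.5241, 0.0983, 0.0488]
tool_rot: [[-0.173, 0.985, -0.002], [0.985, 0.173, -0.0], [-0.0, -0.002, -1.0]]
wrist_force: [0.1, 0.0, -1.9]
width: 0.388
dp [ 0.0139 -0.0027  0.1254] ang [-0.0032  0.     -0.0087] dist 0.037853257609558114
```

View pics/x4.png

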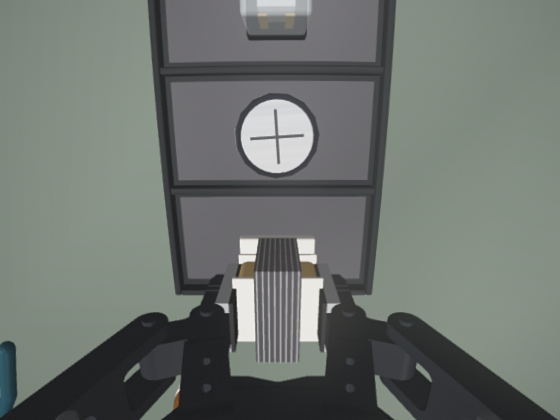

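The transformer is over the last compartment (floor 175–370 across, 195–290 down), and the capacitor stands in compartment 3 at (277,136). Lowering.

```bash
python3 -m crank '[{"angular":[0,0,-0.009],"dp":[0.013,-0.003,0.03],"jaw":0},{"angular":[0,0,-0.009],"dp":[0.013,-0.003,0.06],"jaw":0},{"angular":[0,0,-0.009],"dp":[0.013,-0.003,0.09],"jaw":0},{"angular":[0,0,-0.009],"dp":[0.013,-0.003,0.108],"jaw":0},{"angular":[0,0,-0.009],"dp":[0.013,-0.003,0.118],"jaw":0},{"angular":[0,0,-0.009],"dp":[0.013,-0.003,0.118],"jaw":0},{"angular":[0,0,-0.009],"dp":[0.013,-0.003,0.118],"jaw":0}]';  python3 -m crank '[{"angular":[0,0,0],"dp":[0,0,0.003],"jaw":0},{"angular":[0,0,0],"dp":[0,0,0.005],"jaw":0},{"angular":[0,0,0],"dp":[0,0,0.005],"jaw":0},{"angular":[0,0,0],"dp":[0,0,0.005],"jaw":0}]'
```

```text
t: 29.27
tcp_pos: [0.5229, 0.1027, 0.0139]
tool_rot: [[-0.178, 0.984, -0.0], [0.984, 0.178, -0.0], [0.0, -0.0, -1.0]]
wrist_force: [-1.1, 0.6, -2.0]
width: 0.389
t: 29.6
tcp_pos: [0.523, 0.1026, 0.0128]
tool_rot: [[-0.178, 0.984, 0.0], [0.984, 0.178, 0.0], [-0.0, 0.0, -1.0]]
wrist_force: [-0.1, 0.2, -1.3]
width: 0.386
```

```bash
python3 -m crank '[{"angular":[0,0,0],"dp":[0,0,0.003],"jaw":0},{"angular":[0,0,0],"dp":[0,0,0.003],"jaw":0},{"angular":[0,0,0],"dp":[0,0,0.003],"jaw":0}]'; python3 -m crank '[{"angular":[0,0,0],"dp":[0,0,0.002],"jaw":0},{"angular":[0,0,0],"dp":[0,0,0.002],"jaw":0},{"angular":[0,0,0],"dp":[0,0,0.002],"jaw":0}]'
```

```text
t: 29.85
tcp_pos: [0.5229, 0.1027, 0.0117]
tool_rot: [[-0.178, 0.984, 0.0], [0.984, 0.178, -0.0], [-0.0, 0.0, -1.0]]
wrist_force: [0.6, 0.7, -1.8]
width: 0.393
t: 30.1
tcp_pos: [0.523, 0.1027, 0.0112]
tool_rot: [[-0.178, 0.984, 0.0], [0.984, 0.178, -0.0], [-0.0, 0.0, -1.0]]
wrist_force: [-0.2, -0.6, -0.6]
width: 0.394
```

```bash
python3 -m crank '[{"angular":[0,0,0],"dp":[0,0,0.002],"jaw":0},{"angular":[0,0,0],"dp":[0,0,0.002],"jaw":0},{"angular":[0,0,0],"dp":[0,0,0.002],"jaw":0}]'
```

```text
t: 30.35
tcp_pos: [0.523, 0.1027, 0.0112]
tool_rot: [[-0.178, 0.984, 0.0], [0.984, 0.178, -0.001], [-0.001, 0.0, -1.0]]
wrist_force: [-3.6, -0.6, 8.9]
width: 0.385
```

Contact (8.9 N). Releasing and lifting.

```bash
python3 -m crank '[{"angular":[0,0,0],"dp":[0,0,-0.001],"jaw":0.5},{"angular":[0,0,0],"dp":[0,0,-0.001],"jaw":0.75},{"angular":[0,0,0],"dp":[0,0,-0.001],"jaw":0.75},{"angular":[0,0,0],"dp":[0,0,-0.001],"jaw":0.75},{"angular":[0,0,0],"dp":[0,0,-0.06],"jaw":0.75},{"angular":[0,0,0],"dp":[0,0,-0.18],"jaw":0.75},{"angular":[0,0,0],"dp":[0,0,-0.3],"jaw":0.75},{"angular":[0,0,0],"dp":[0,0,-0.42],"jaw":0.75},{"angular":[0,0,0],"dp":[0,0,-0.5],"jaw":0.8},{"angular":[0,0,0],"dp":[0,0,-0.5],"jaw":0.8}]'; python3 -m crank '[{"angular":[0,0,0],"dp":[-0.1,0,-0.1],"jaw":0.8},{"angular":[0,0,0],"dp":[-0.2,0,-0.2],"jaw":0.8},{"angular":[0,0,0],"dp":[-0.25,0,-0.3],"jaw":0.8},{"angular":[0,0,0],"dp":[-0.25,0,-0.3],"jaw":0.8},{"angular":[0,0,0],"dp":[-0.25,0,-0.3],"jaw":0.8}]'; python3 - <<'E'
from h import *
for n in ("wrist","scene"):
    c=capture(n);im=c["img"]
    if n=="scene": im=cv2.resize(im[200:350,230:430],None,fx=4,fy=4,interpolation=cv2.INTER_CUBIC)
    cv2.imwrite(f"pics/end_{n}.png",im[:,:,::-1])
E
```

```text
t: 31.18
tcp_pos: [0.5261, 0.1039, 0.1657]
tool_rot: [[-0.178, 0.984, 0.009], [0.984, 0.178, 0.002], [0.0, 0.009, -1.0]]
wrist_force: [0.6, 0.8, -0.3]
width: 0.799
t: 31.6
tcp_pos: [0.5373, 0.0278, 0.2514]
tool_rot: [[-0.175, 0.985, 0.003], [0.985, 0.175, -0.0], [-0.001, 0.003, -1.0]]
wrist_force: [-0.1, 0.4, -0.5]
width: 0.796
```

View pics/end_wrist.png

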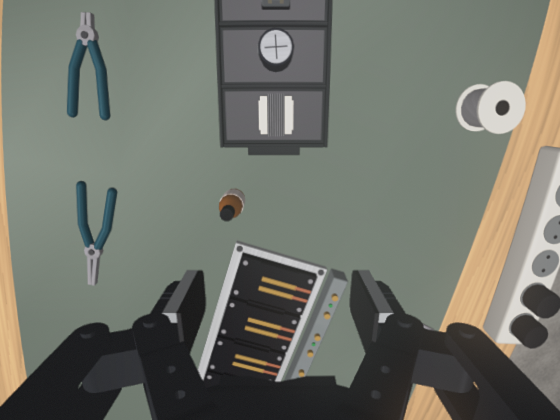

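View pics/end_scene.png

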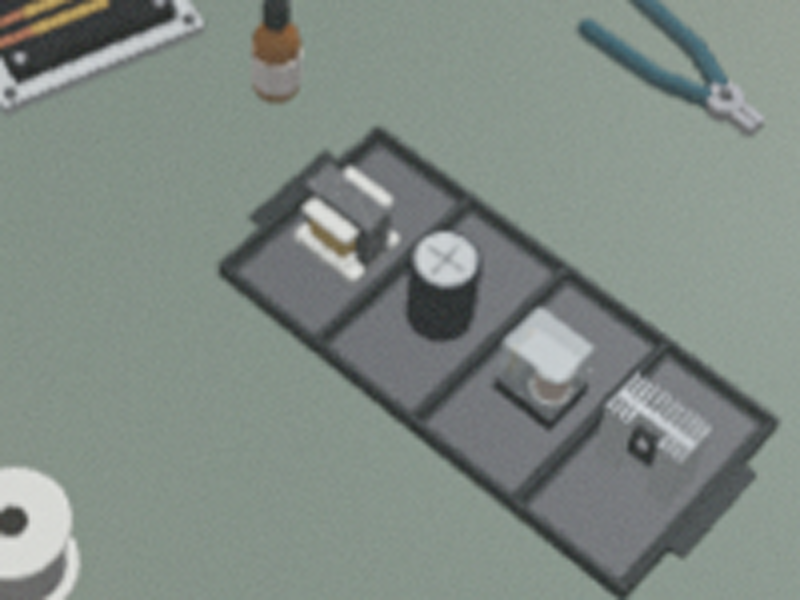

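All four parts stand upright, one to a compartment. In the scene view, from the robot's left to right (right to left in the picture), they are heat sink (660,420), relay (545,365), capacitor (443,285) and transformer (347,222). The arm is clear, so I'm handing in.

```bash
python3 -c "
from station import *
print(close_job())"
```

```text
the job is handed in; nothing more can be done
None
```

All four parts are in the kit tray, one to a compartment, in the same left-to-right order as on the jig: heat sink, relay, capacitor, transformer. I handed the job in at about 32 s of the 104 s allowed; it gives no verdict.

- **Set-down:** I lowered each part until the wrist felt the compartment floor (readings of 6–12 N), then released it. The highest wrist reading I saw at the end of a move was about 12 N.
- **Last checks:** The final wrist and scene pictures show all four parts upright and free of the walls, with the gripper clear of everything. The jig nests look empty where they are in view, and I saw nothing else moved.
- **Disagreements:**
  - The scene and top cameras placed the tray about 7–9 mm apart, so I used a two-view measurement from the wrist camera instead. It put the compartment floor at 5–7 mm, against the 4 mm given.
  - The capacitor's top measured 76 mm high from two views, against the 72 mm given. Its sideways position varied by about 2 mm between views, but the grasp was unaffected.

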